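Fit a battery pack in a locker lock and latch its sliding cover

TASK

The locker lock on the bench needs its charged (orange) battery pack: slide its aluminium cover, which stands ajar, fully open and set the pack flat in the cradle with its slot over the yellow key. Then, with its red catch held down, slide the cover shut gently until you feel it stop, and let the catch spring up so that it locks. Never force the cover against its catch or stop, and leave the grey pack, screwdriver and cup where they are.

Things in the scene. Friction and masses are not known exactly. Their poses are not given: they have to be found in the camera images.
- unit: Cream locker lock unit, fixed to the bench: 92 mm (x) by 240 mm (y), 51 mm high over its side lips; origin at the centre of its underside, z up. The -y half is an open-topped battery bay, inside 72 mm (x) by 110 mm (y, from y = -115 to -5 mm), floor 4 mm above the bench; the +y half is solid. A flat aluminium cover slides on top along y; it opens towards unit +y. Over 30 N on its hidden stop or strike is forcing it.
- seat (a point): Centre of the bay floor (unit x 0, y -60 mm, 4 mm above the bench), axes as the unit's. The pack's origin must come here with its axes along these. Around it a black cradle of ribs 10 mm high above the floor encloses 65 mm (x) by 44 mm (y).
- seat_key (a point): Point on the bay floor 30 mm from seat towards unit +x, at the yellow key, where pack_slot must come. The key is 10 mm wide (y), 16 mm high above the floor and juts 8.5 mm inward from the cradle's +x end.
- cover (a joint): Slide of the cover (84 mm in x, 132 mm in y, 4 mm thick, top 46 mm above the bench), m, along unit +y. It starts ajar; at 0 its -y edge is level with the unit's -y end. 0.118 = fully open, firm stop, bay clear. Shut, it meets a firm hidden home stop that is set differently in each unit, anywhere from -0.012 to +0.004: it cannot be seen, only felt. Drag about 2.5 N.
- catch (a joint): Travel of the red catch, m: 0 = sprung up, 0.006 = pressed to its firm stop; spring 4 N at first, 9 N at the stop. To shut, the cover passes the last 32 mm before its home stop only with the catch pressed 4 mm or more. Let go within 2 mm of the stop, the catch springs up and locks; let go short of that, it stays down. Elsewhere it needs no pressing.
- catch_top (a point): Middle of the top of the red catch, a ridge across the cover, 60 mm from its -y edge: 44 mm long (x), 14 mm thick (y), 24 mm above the cover when up (18 mm when pressed), so its top is then 70 mm above the bench. Axes as the unit's. Rides with the cover.
- pack: Charged battery pack: orange block, white band, black slotted end; 60 mm (x) by 40 mm (y) by 28 mm high, 0.1 to 0.25 kg, loose. Origin at the centre of its underside, z up. A slot 14 mm wide and 9 mm deep, over the full height, is in the middle of its +x (black) end. About 2 mm of room each side in the cradle; the other way round it stands on the key and blocks the cover.
- pack_slot (a point): Middle of the pack's slotted +x end face, at its underside, 30 mm from the pack's origin.
- old_pack: Spent pack, grey with black band, same shape and size as the charged one; leave it alone.
- screwdriver: Loose screwdriver, 150 mm long, lying along its x axis; leave it alone.
- cup: Loose blue cup, 72 mm across, 55 mm high, origin at the centre of its underside; leave it alone.
There are look-alikes about, which are no part of the job. Of the things shaped like the pack, the orange one is meant.

How it is judged:
At the end, for the whole second after the job is handed in: The orange pack rests flat on the cradle floor (within 6 mm in plan, 3 mm in height, tilt under 0.06 rad), slot over the key (within 8 mm); the cover is shut (joint below 10 mm) and the catch up to within 1.5 mm, which there means locked at its home stop (horizontal distance between pack and seat below 0.006 m and horizontal distance between pack_slot and seat_key below 0.008 m and z of pack in the frame of seat below 0.003 m and angle between pack's own z axis and vertical below 0.06 rad and value of joint cover below 0.01 m and value of joint catch below 0.0015 m and linear speed of pack below 0.01 m/s); the robot touches nothing.
It fails at once if the grey pack was moved more than 30 mm (distance of old_pack from where it was at the start of the episode above 0.03 m).
It fails at once if the screwdriver was moved more than 30 mm (distance of screwdriver from where it was at the start of the episode above 0.03 m).
It fails at once if the cup was moved more than 30 mm (distance of cup from where it was at the start of the episode above 0.03 m).
It fails at once if the cover was forced against its catch or its home stop (more than 30 N) (contact force between unit and cover above 30 N).
It also fails if it takes over 61 s, if anything falls off the work surface, if the arm or the gripper's body presses on something with over 40 N, if the wrist force passes 120 N, or if a joint passes its speed limit or range.

ROBOT

A 7-joint arm with a two-finger parallel gripper is mounted at the origin on the work surface. World frame = base frame: x ahead of the robot, y to its left, z up, the work surface at z = 0. Lengths are in m, angles in rad, forces in N, time in s.
With the tool pointing down it reaches from about 0.4 to 0.85 m from the base axis. Payload 6.9 kg.
Tool frame: the origin (TCP) lies at the very end of the fingers, on their centre line; the grasp point (between the pads) lies 19 mm behind it; x points along the fingers, z is the direction in which the jaws open and shut, and the axes are right-handed (so a half turn about x gives the same grasp; the last joint's range is limited). The gripper opens to 85 mm and grips with 20 to 120 N. Pads are 22 mm wide; open, the fingers measure 114 mm over their backs; the gripper's body (76 mm by 85 mm) begins 54 mm behind the grasp point. The pads swing forward as they close: fully open they stand 13 mm farther back than shut.
Start: joints at [1.417, 0.507, -0.238, 1.5, 0.126, 1.149, -0.155], TCP at [0.16, -0.604, 0.2] pointing down, gripper open.
Joint ranges: [-3.08, 3.08], [-0.24, 2.05], [-1.43, 1.35], [0, 2.5], [-1.52, 4.66], [0.17, 1.96], [-2.89, 2.89]. Speed limits (rad/s): [2.39, 2.39, 3.14, 3.14, 3.14, 3.14, 3.14].

INTERFACE

Orientations are given as a unit quaternion [w, x, y, z].
In Python, from rig import status, eyes, order gives the robot as it stands.
- The arm moves only by the shell command python3 -m inch 'ROWS'. ROWS is JSON, a list of rows, each a list of 3 entries, a list of its own where there are three numbers: the shift along the tool's x, y, z in cm, then the turn about the tool's x in rad, then the closure, from 0 (fully open) to 1 (shut). A call has 1 to 8 rows; each row is the pose to reach, as a shift and turn from the pose commanded when the call began, along the tool's axes at that moment; what a row does not reach only later rows make up. A row lasts 1/10 s, in which the tool goes at most 50 mm and 8.59 degrees, less where a joint would pass 70% of its speed; a pose out of reach is approached as far as the arm can. A call with a gripper value outside its range is refused whole. The fingers move at their own pace and stop on an object; the grip force is fixed at half the most. Time passes only in rows, so rows that repeat a pose let the fingers close. It gives the time, the measured TCP pose, the force and the opening at its end, in the units of the state.
- status.observe(): the state, without advancing time (a new reading comes with each control period).
- eyes.snapshot(name): name is "scene" or "top" or "wrist"; returns the picture (400x640x3 uint8, blue, green, red); there is no depth.
- eyes.get_calibration(name): a dict with "fx", "fy", "cx", "cy" (pixels), "camera_from_world" (4x4, takes a point from world to camera coordinates); the wrist camera has in their place "tool_from_camera" (4x4, takes a point from camera to tool coordinates, whose origin is the TCP and whose axes are the tool frame's). Camera axes: x right, y up, looking along -z (the intrinsics and any distortion apply to the point x, -y, -z); pixel columns grow to the right and rows downward; lengths in m; the calibration is good to about 2 mm. A picture is of the moment at which its call begins: read the wrist's pose just before it. get_calibration takes no time and is no camera call.
- order.finish_job(): hands the job in, once; it reports no verdict.
The state is a dict: "t": time; "q": joint angles; "qvel": joint speeds; "effort": joint torques, N m; "position": TCP position; "eef_rot": TCP orientation; "force": force on the tool from outside, world axes, zero at the start; "moment": the same for the moment, N m; "opening": finger opening in m.
Only numpy, scipy, OpenCV 4.12 (cv2) and the standard library are available. Lean on these libraries where they do the work, as an engineer would, in place of code of your own. Each camera call takes 0.05 s, during which the arm holds its last target.

## Working session

There is one attempt and no reset: what is moved stays moved. The work goes in short steps, Python scripts to look and compute and a shell command to move; the robot and the scene stay as the last step left them, time stands still between calls to the robot, and variables do not carry over. Pictures are saved under pics/ and viewed, and the job is handed in when it is done.

```bash
ls; mkdir -p pics
python3 - <<'E'
from rig import status, eyes, order
import cv2,numpy as np
np.set_printoptions(precision=4,suppress=True)
s=status.observe()
for k in s: print(k,np.round(s[k],4))
for n in("scene","top","wrist"):
    im=eyes.snapshot(n); cv2.imwrite(f"pics/{n}0.png",im)
    c=eyes.get_calibration(n)
    for k in c: print(k,np.array(c[k]) if not isinstance(c[k],str) else c[k])
E
```

```text
pics
t 0.0
q [ 1.4175  0.5083 -0.2375  1.5011  0.1257  1.1489 -0.1548]
qvel [-0.002   0.0001  0.0005 -0.0005 -0.     -0.0002 -0.0002]
effort [ -0.0001 -62.0582  -2.1863 -24.965    0.0128   0.012   -0.0001]
position [ 0.1597 -0.6037  0.1994]
eef_rot [ 0.5598  0.4317  0.5608 -0.4309]
force [ 0.583  -0.9564 -0.394 ]
moment [ 0.0102 -0.038   0.0159]
opening 0.0853
fx 474.5242554369299
fy 474.5242554369299
cx 320.04764791387896
cy 199.95512507868938
camera_from_world [[-0.1815  0.9833 -0.0157  0.0721]
 [-0.8144 -0.1413  0.5628  0.4562]
 [ 0.5512  0.1149  0.8265 -1.6051]
 [ 0.      0.      0.      1.    ]]
fx 503.02037586670616
fy 503.02037586670616
cx 317.535386329424
cy 198.48408734291155
camera_from_world [[ 0.0069 -0.9999 -0.0072  0.0224]
 [ 0.9875  0.0057  0.1578 -0.5976]
 [-0.1577 -0.0082  0.9874 -1.3732]
 [ 0.      0.      0.      1.    ]]
fx 336.0030902237458
fy 336.0030902237458
cx 320.06029364520543
cy 201.29096025929192
tool_from_camera [[-0.0004  0.2936 -0.9559 -0.175 ]
 [ 0.0004  0.9559  0.2936  0.0746]
 [ 1.     -0.0003 -0.0005 -0.0002]
 [ 0.      0.      0.      1.    ]]
```

View pics/top0.png

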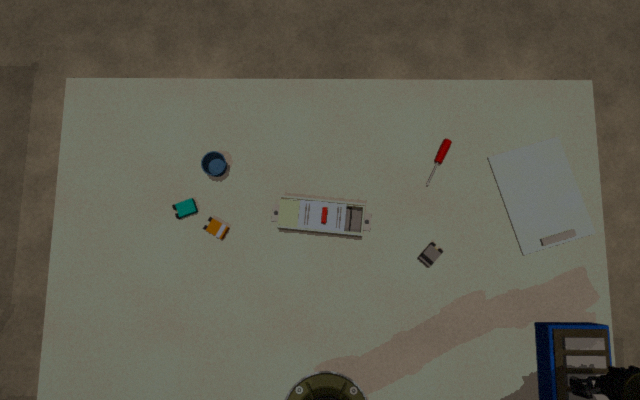

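View pics/scene0.png

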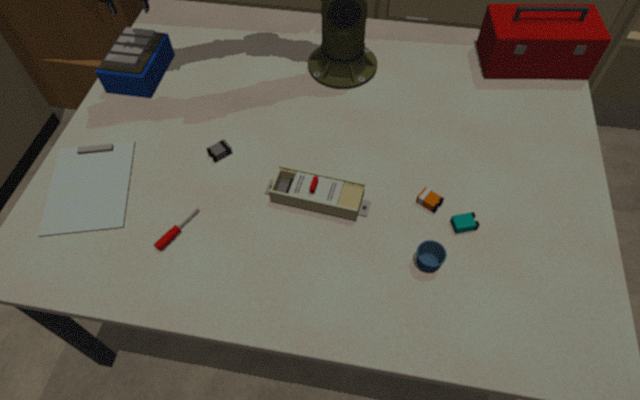

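View pics/wrist0.png

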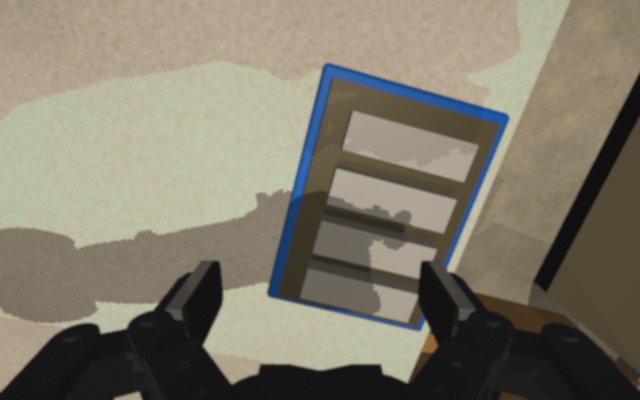

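```bash
cat > h.py <<'E'
import numpy as np,cv2
from rig import status,eyes
from scipy.spatial.transform import Rotation as R
np.set_printoptions(precision=4,suppress=True)
def tcp(s=None):
    s=s or status.observe(); q=s["eef_rot"]
    T=np.eye(4);T[:3,:3]=R.from_quat([q[1],q[2],q[3],q[0]]).as_matrix();T[:3,3]=s["position"];return T
def cam(n,T=None):
    c=eyes.get_calibration(n)
    if n=="wrist": W=T@np.array(c["tool_from_camera"])
    else: W=np.linalg.inv(np.array(c["camera_from_world"]))
    return c,W
def ray(cw,u,v,z):
    c,W=cw
    d=W[:3,:3]@np.array([(u-c["cx"])/c["fx"],-(v-c["cy"])/c["fy"],-1.]);o=W[:3,3]
    return o+d*(z-o[2])/d[2]
def proj(cw,p):
    c,W=cw; q=np.linalg.inv(W)@np.r_[p,1]
    return np.array([c["cx"]+c["fx"]*q[0]/-q[2],c["cy"]-c["fy"]*q[1]/-q[2]])
def shot(n,name):
    T=tcp(); im=eyes.snapshot(n); cv2.imwrite("pics/"+name,im); return im,cam(n,T)
E
python3 - <<'E'
import cv2,numpy as np
im=cv2.imread("pics/top0.png")
a=cv2.resize(im[180:260,260:380],None,fx=6.5,fy=6.5,interpolation=cv2.INTER_CUBIC)
b=cv2.resize(im[185:260,160:250],None,fx=6.5,fy=6.5,interpolation=cv2.INTER_CUBIC)
cv2.imwrite("pics/cA.png",a);cv2.imwrite("pics/cB.png",b)
s=cv2.imread("pics/scene0.png")
cv2.imwrite("pics/cC.png",cv2.resize(s[155:225,260:380],None,fx=6.5,fy=6.5,interpolation=cv2.INTER_CUBIC))
E
```

```text
(no output)
```

View pics/cA.png

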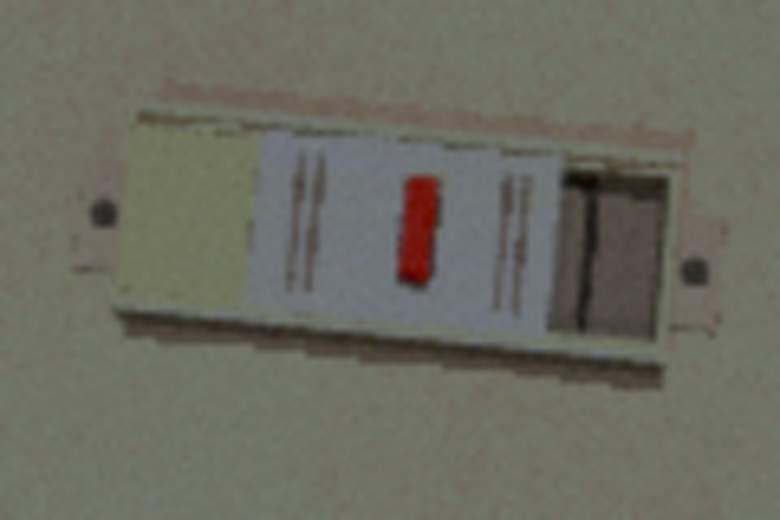

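View pics/cB.png

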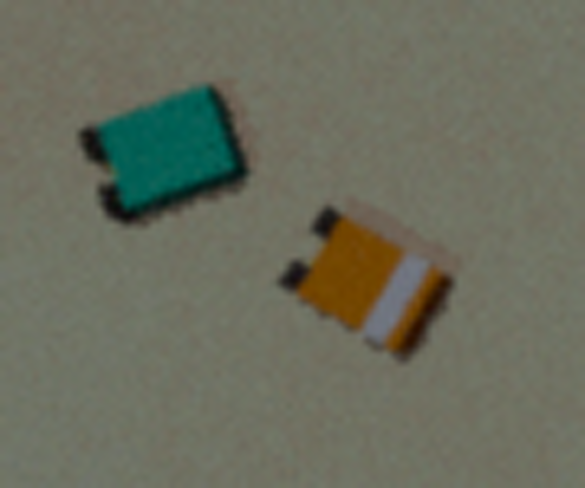

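View pics/cC.png

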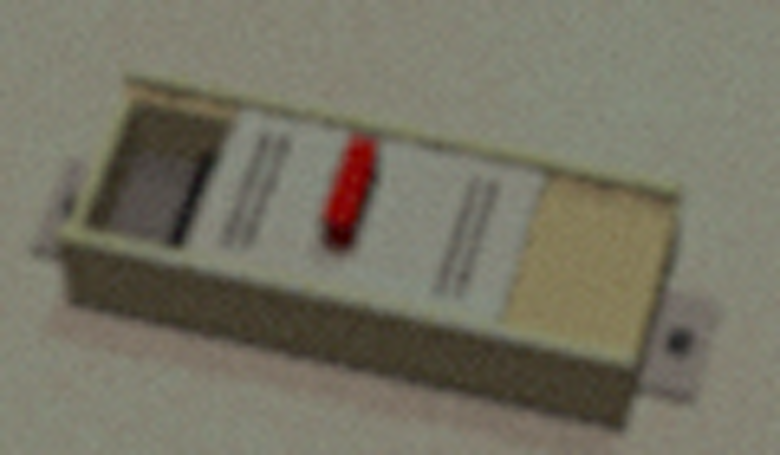

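Candidates for the pack in the top view: orange block with white band and a black slotted end (216,228), teal block (185,208), grey pack (430,254), dark bar on the clipboard (557,237). I choose the orange one. The crop confirms the orange body, the white band at the far end, and black slot horns pointing image left/up. The unit's open bay is at (357,219) and the cover's red catch at (324,215). Next I measure coarsely.

```bash
cat >> h.py <<'E'
def masks(im):
    h=cv2.cvtColor(im,cv2.COLOR_BGR2HSV)
    red=(((h[...,0]<6)|(h[...,0]>172))&(h[...,1]>150)&(h[...,2]>70)).astype(np.uint8)
    orange=((h[...,0]>=8)&(h[...,0]<24)&(h[...,1]>150)&(h[...,2]>70)).astype(np.uint8)
    return red,orange
def blobs(m,amin):
    n,l,st,ce=cv2.connectedComponentsWithStats(m,connectivity=8)
    return [(ce[i],st[i],l==i) for i in range(1,n) if st[i,4]>=amin]
E
python3 - <<'E'
from h import *
T=tcp(); print(T[:3,:3])
for n in("top","scene"):
    im=cv2.imread(f"pics/{n}0.png"); cw=cam(n)
    r,o=masks(im)
    for nm,m,z in(("red",r,.07),("or",o,.028)):
        for c,st,_ in blobs(m,15): print(n,nm,c,st,ray(cw,*c,z))
cw=cam("top")
# lip corners from crop cA (x/6.5+260,y/6.5+180)
for u,v in((135,108),(690,152),(665,360),(112,308)):
    print(ray(cw,260+u/6.5,180+v/6.5,.051))
for u,v in((260,130),(565,155),(548,332),(245,303)):
    print("cov",ray(cw,260+u/6.5,180+v/6.5,.046))
E
```

```text
[[-0.0004  0.9667  0.2559]
 [ 0.0013  0.2559 -0.9667]
 [-1.     -0.     -0.0013]]
top red [442.8486 149.9892] [435 139  16  24 185] [ 0.7343 -0.3261  0.07  ]
top red [323.8955 214.6119] [322 207   5  16  67] [0.5488 0.0081 0.07  ]
top or [213.3182 226.4416] [206 218  16  17 154] [0.5184 0.322  0.028 ]
top or [223.3793 232.2069] [220 226   8  13  29] [0.5022 0.2928 0.028 ]
scene red [546.9823  23.4193] [ 488    3  124   38 3496] [-0.2386  0.6632  0.07  ]
scene red [313.4754 183.0984] [310 176   8  14  61] [0.5522 0.0122 0.07  ]
scene red [167.0093 237.186 ] [155 226  25  23 215] [ 0.7734 -0.3088  0.07  ]
scene or [53.4737 59.7895] [48 59 11  3 19] [ 0.1648 -0.9572  0.028 ]
scene or [67.6429 61.0714] [61 60 14  4 28] [ 0.163  -0.9063  0.028 ]
scene or [87.6941 62.2235] [76 60 25  6 85] [ 0.1574 -0.8363  0.028 ]
scene or [431.5482 199.1024] [423 191  18  18 166] [0.5205 0.3238 0.028 ]
[0.6017 0.1299 0.051 ]
[ 0.5838 -0.1106  0.051 ]
[ 0.4936 -0.0992  0.051 ]
[0.5145 0.1382 0.051 ]
cov [0.5931 0.0757 0.046 ]
cov [ 0.5829 -0.0568  0.046 ]
cov [ 0.5058 -0.0493  0.046 ]
cov [0.5175 0.0813 0.046 ]
```

```bash
python3 -m inch '[[[0,53.3,-49.4],0.344,0.3],[[0,53.3,-49.4],0.344,0.3],[[0,53.3,-49.4],0.344,0.3],[[0,53.3,-49.4],0.344,0.3],[[0,53.3,-49.4],0.344,0.3],[[0,53.3,-49.4],0.344,0.3],[[0,53.3,-49.4],0.344,0.3],[[0,53.3,-49.4],0.344,0.3]]'
cat >> h.py <<'E'
def rel(p,yaw=None):
    "world target -> tool shift cm; yaw = desired world angle of tool z (deg)"
    T=tcp(); d=T[:3,:3].T@(np.array(p)-T[:3,3])*100
    a=np.degrees(np.arctan2(T[1,2],T[0,2])); out=[d]
    if yaw is not None: out.append(np.radians(-((yaw-a+180)%360-180)))
    print("pos",T[:3,3],"zang",a,"shift cm",*out)
E
python3 -c "
from h import *
rel([.549,.010,.2],-94.9)"
```

```text
t: 0.95
position: [0.3746, -0.2644, 0.2004]
eef_rot: [-0.478, -0.521, -0.478, 0.521]
force: [0.4, 0.1, 0.2]
opening: 0.0599
pos [ 0.3746 -0.2644  0.2004] zang -94.89295743439646 shift cm [  0.0338  15.0385 -28.8291] 0.00012291595756949394
```

```bash
python3 -m inch '[[[0,15.0,-28.8],0,0.3],[[0,15.0,-28.8],0,0.3],[[0,15.0,-28.8],0,0.3],[[0,15.0,-28.8],0,0.3],[[0,15.0,-28.8],0,0.3],[[0,15.0,-28.8],0,0.3],[[0,15.0,-28.8],0,0.3],[[0,15.0,-28.8],0,0.3]]'; python3 -c "
from h import *
im,cw=shot('wrist','w1.png')
r,o=masks(im)
for c,st,m in blobs(r,50): print(c,st,ray(cw,*c,.07))
for c,st,m in blobs(o,50): print('o',c,st,ray(cw,*c,.028))
rel([.549,.010,.2],-94.9)"
```

```text
t: 1.75
position: [0.5492, 0.0129, 0.1999]
eef_rot: [0.479, 0.52, 0.481, -0.519]
force: [-0.6, 0.4, 0.3]
opening: 0.0599
[325.3255 180.6678] [319 158  14  47 599] [0.5499 0.0082 0.07  ]
o [ 46.059  217.2402] [  25  196   52   47 1357] [0.5224 0.3173 0.028 ]
o [ 76.4896 229.1632] [ 67 212  27  37 288] [0.506 0.288 0.028]
pos [0.5482 0.01   0.1998] zang -94.66694823160569 shift cm [-0.0246  0.0837 -0.0058] 0.004067520686076117
```

View pics/w1.png

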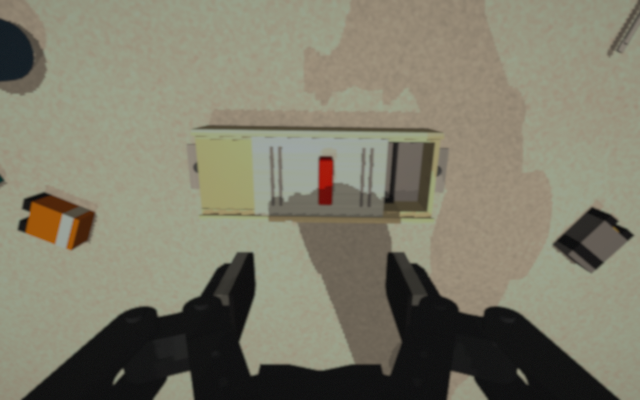

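The wrist view shows the unit spanning cols 195-440 with the catch at (325,181), the bay at right (410,172), the orange pack at (58,220) and the grey pack at (595,240). I enlarge for the lip lines.

```bash
python3 -c "
import cv2
im=cv2.imread('pics/w1.png')
cv2.imwrite('pics/w1u.png',cv2.resize(im[110:240,180:460],(784,364),interpolation=cv2.INTER_CUBIC))
cv2.imwrite('pics/w1p.png',cv2.resize(im[180:260,5:110],(788,600),interpolation=cv2.INTER_CUBIC))
"
```

```text
(no output)
```

View pics/w1u.png

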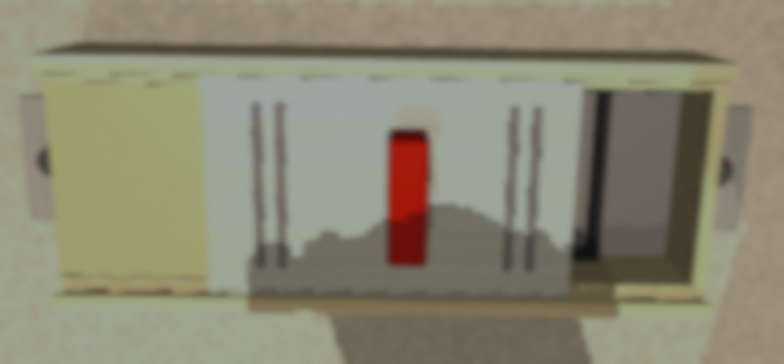

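View pics/w1p.png

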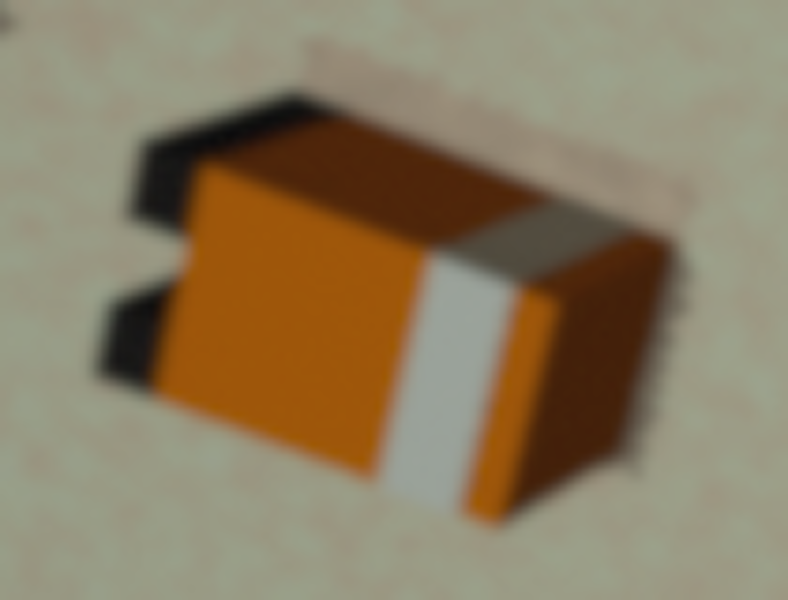

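Run:
```python
from h import *
# pose at the time of w1
cw=cam("wrist",tcp())
f=lambda u,v,z:ray(cw,180+u/2.8,110+v/2.8,z)
A,B,C,D=[f(*p,.051) for p in((36,56),(738,65),(708,303),(57,297))]
print(A,B,C,D)
print("len",np.linalg.norm(A-B),np.linalg.norm(C-D),np.linalg.norm(A-D),np.linalg.norm(B-C))
ctr=(A+B+C+D)/4; y=(A+D-B-C);yaw=np.degrees(np.arctan2(y[1],y[0]))
y1=A-B;y2=D-C
print("unit",ctr,"y ang",yaw,np.degrees(np.arctan2(y1[1],y1[0])),np.degrees(np.arctan2(y2[1],y2[0])))
for p in((203,77),(582,86),(570,296),(208,290)): print("cov",f(*p,.046))
rp=[f(*p,.07) for p in((390,135),(428,135),(425,265),(389,265))]
print("catch",np.mean(rp,0),np.array(rp)[:,:2])
g=lambda u,v,z:ray(cw,5+u/7.5,180+v/7.5,z)
P=[g(*p,.028) for p in((145,148),(558,295),(500,522),(100,375))]
print("pack",np.array(P))
for i in range(4):print(np.linalg.norm(P[i]-P[(i+1)%4]))
x=P[0]+P[3]-P[1]-P[2];print("ctr",np.mean(P,0),"xang",np.degrees(np.arctan2(x[1],x[0])))
```

```text
[0.6033 0.1264 0.051 ] [ 0.5811 -0.1102  0.051 ] [ 0.4958 -0.1016  0.051 ] [0.5174 0.1353 0.051 ]
len 0.23759855684437464 0.23785800204628163 0.08643509329901458 0.08573011058213385
unit [0.5494 0.0125 0.051 ] y ang 84.72100724186423 84.63631918850932 84.80560292109304
cov [0.5913 0.0721 0.046 ]
cov [ 0.5776 -0.0583  0.046 ]
cov [ 0.5008 -0.0522  0.046 ]
cov [0.5139 0.0812 0.046 ]
catch [0.5475 0.0048 0.07  ] [[ 0.5701  0.009 ]
 [ 0.5691 -0.0034]
 [ 0.5248  0.0008]
 [ 0.5258  0.013 ]]
pack [[0.5437 0.3305 0.028 ]
 [0.5169 0.2778 0.028 ]
 [0.4819 0.2971 0.028 ]
 [0.51   0.349  0.028 ]]
0.059122797633561854
0.03993188958510376
0.059023090607244116
0.03846347860254195
ctr [0.5131 0.3136 0.028 ] xang 62.29229866831673
```

```bash
python3 -c "
from h import *
rel([.5477,.005,.056],-95.3)"
```

```text
pos [0.5482 0.01   0.1998] zang -94.66694823160569 shift cm [14.3751  0.0071  0.5141] 0.011048837694053038
```

```bash
python3 -m inch '[[[5,0,0.5],0.011,0.5],[[10,0,0.5],0.011,0.5],[[12.5,0,0.5],0.011,0.5],[[12.5,0,0.5],0.011,0.5]]'; python3 -c "
from h import *
im,cw=shot('wrist','w2.png')
rel([.5477,.005,.056],-95.3)"
```

```text
t: 2.2
position: [0.5441, 0.0009, 0.072]
eef_rot: [-0.473, -0.522, -0.476, 0.526]
force: [0.8, -0.6, 1.1]
opening: 0.0429
pos [0.5459 0.0015 0.0743] zang -95.59510394058233 shift cm [ 1.8293  0.1473 -0.3687] -0.005150535398771734
```

View pics/w2.png

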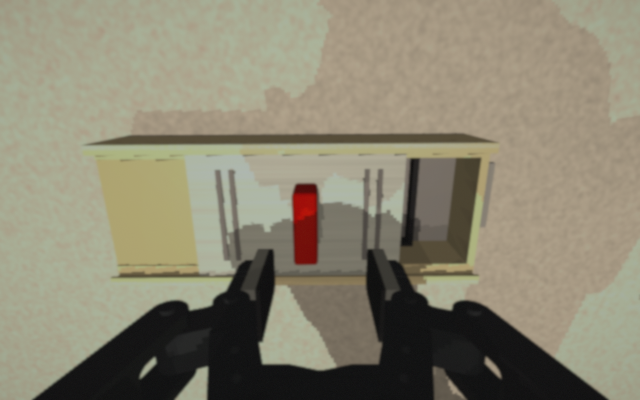

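```bash
python3 -c "
from h import *
im,cw=shot('wrist','w3.png')
r,o=masks(im)
for c,st,m in blobs(r,50):
  k=[ray(cw,u,200,.07) for u in (294,318)]
  print(c,st); p=ray(cw,*c,.07);print(p)
  rel(p)
t=cam('wrist',np.eye(4))[1]; print(t)
"
```

```text
[306.3916 225.2917] [ 295  187   24   78 1721]
[0.5518 0.0087 0.07  ]
pos [0.5474 0.0019 0.0758] zang -95.58654891059591 shift cm [ 0.582   0.3719 -0.7216]
[[-0.0003  0.2935 -0.956  -0.175 ]
 [ 0.0004  0.956   0.2935  0.0745]
 [ 1.     -0.0003 -0.0004 -0.    ]
 [ 0.      0.      0.      1.    ]]
```

```bash
python3 -m inch '[[[0,0.1,-0.7],0.005,0.5],[[1,0.1,-0.7],0.005,0.5],[[1.9,0.1,-0.7],0.005,0.5],[[1.9,0.1,-0.7],0.005,0.5],[[1.9,0.1,-0.7],0.005,0.5]]'; python3 -c "
from h import *
im,cw=shot('wrist','w4.png')
rel([.5485,.0085,.056],-95.3)"
```

```text
t: 2.8
position: [0.5489, 0.0097, 0.0561]
eef_rot: [-0.474, -0.524, -0.474, 0.525]
force: [0.2, 0.3, 0.1]
opening: 0.0427
pos [0.5491 0.0098 0.0563] zang -95.79790033783729 shift cm [ 0.0259 -0.0478  0.1328] -0.00869000024205263
```

View pics/w4.png

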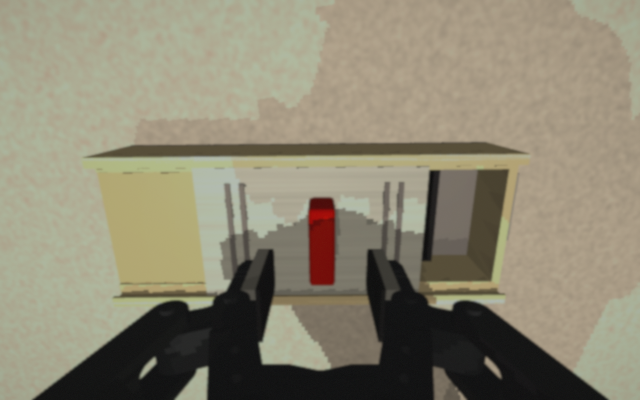

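Catch (col 322) is centred between the fingers. I close on it.

```bash
python3 -m inch '[[[0,0,0],0,0.75],[[0,0,0],0,0.9],[[0,0,0],0,0.9],[[0,0,0],0,0.9],[[0,0,0],0,0.9]]'; python3 -m inch '[[[0,0,-0.5],0,0.9],[[0,0,-1],0,0.9],[[0,0,-1.5],0,0.9],[[0,0,-2],0,0.9]]'
```

```text
t: 3.35
position: [0.5492, 0.0098, 0.0564]
eef_rot: [0.474, 0.525, 0.474, -0.525]
force: [0.2, -0.1, 0.1]
opening: 0.0087
t: 3.75
position: [0.5512, 0.0305, 0.0563]
eef_rot: [0.474, 0.525, 0.474, -0.524]
force: [-0.3, -0.3, -0.3]
opening: 0.0084
```

```bash
python3 -c "
from h import *
im,cw=shot('wrist','w5.png')
im,cw=shot('scene','s5.png')
cv2.imwrite('pics/s5c.png',cv2.resize(im[120:240,240:400],None,fx=4,fy=4,interpolation=cv2.INTER_CUBIC))
rel([.5485,.0085,.056],-95.3)"
```

```text
pos [0.5513 0.0311 0.0564] zang -95.70557121044004 shift cm [ 0.0349 -0.0546  2.2765] -0.007078552973477323
```

View pics/w5.png

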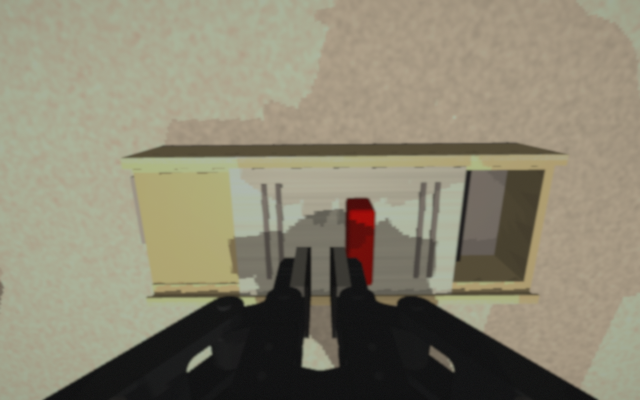

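View pics/s5c.png

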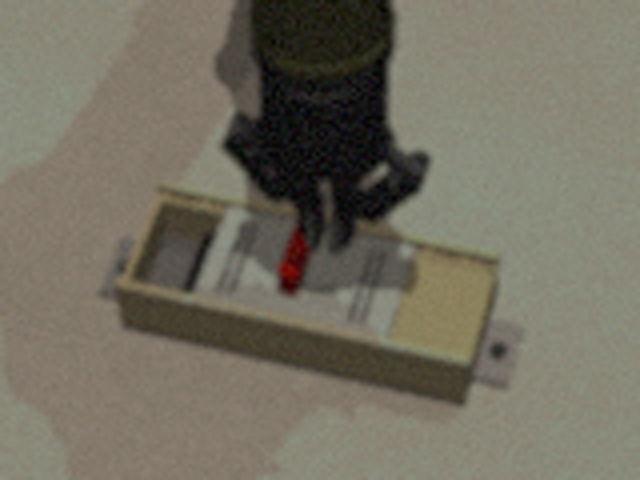

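```bash
python3 -c "
from h import *
cw=cam('scene'); T=tcp()
for b in (0,.01,.02,.03,.04):
  p=proj(cw,T[:3,3]-T[:3,0]*b); print(b,p,(p-[240,120])*4)
c=cam('wrist',T)
for b in (0,.01,.02,.03,.04):
  for y in(-.011,.011): print(b,y,proj(c,T[:3,3]-T[:3,0]*b+T[:3,1]*y+T[:3,2]*.004))
im=cv2.imread('pics/s5.png')
cv2.imwrite('pics/s5d.png',cv2.resize(im[150:210,280:360],None,fx=8,fy=8,interpolation=cv2.INTER_CUBIC))
"
```

```text
0 [320.7053 186.8774] [322.8214 267.5096]
0.01 [320.6474 184.6404] [322.5896 258.5615]
0.02 [320.5887 182.3734] [322.3547 249.4937]
0.03 [320.5292 180.0759] [322.1167 240.3037]
0.04 [320.4689 177.7473] [321.8754 230.989 ]
0 -0.011 [326.9882 254.3411]
0 0.011 [327.2447 218.1879]
0.01 -0.011 [327.3551 262.5069]
0.01 0.011 [327.6389 224.6937]
0.02 -0.011 [327.7624 271.5735]
0.02 0.011 [328.0783 231.9449]
0.03 -0.011 [328.2174 281.6987]
0.03 0.011 [328.5711 240.0775]
0.04 -0.011 [328.7287 293.0792]
0.04 0.011 [329.1277 249.2624]
```

View pics/s5d.png

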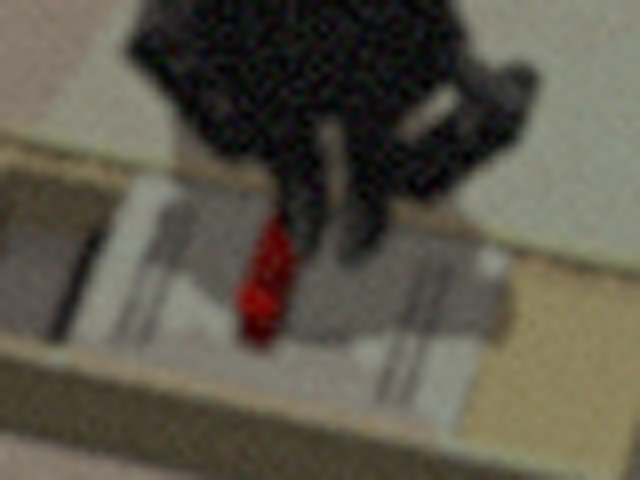

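The fingertips appear some 20–36 mm short of the stated TCP, so the catch was not gripped. I'll touch the unit's solid +y top, at about 42 mm, to measure the true tip.

```bash
python3 -m inch '[[[0,0,-4],0,0.9],[[0,0,-7.2],0,0.9],[[0,0,-7.2],0,0.9],[[0.5,0,-7.2],0,0.9],[[0.8,0,-7.2],0,0.9],[[1.0,0,-7.2],0,0.9],[[1.0,0,-7.2],0,0.9]]'; python3 -m inch '[[[0.2,0,0],0,0.9],[[0.4,0,0],0,0.9],[[0.6,0,0],0,0.9]]'
```

```text
t: 4.55
position: [0.5582, 0.1001, 0.0458]
eef_rot: [-0.474, -0.525, -0.474, 0.525]
force: [0.1, -0.4, 0.0]
opening: 0.0087
t: 4.85
position: [0.5585, 0.1012, 0.0402]
eef_rot: [0.474, 0.525, 0.474, -0.525]
force: [-0.7, -0.7, 0.1]
opening: 0.0083
```

```bash
python3 -m inch '[[[0.2,0,0],0,0.9],[[0.4,0,0],0,0.9],[[0.6,0,0],0,0.9]]';  python3 -c "
from h import *
im,cw=shot('wrist','w6.png')
im,cw=shot('scene','s6.png')
cv2.imwrite('pics/s6c.png',cv2.resize(im[120:240,260:400],None,fx=5,fy=5,interpolation=cv2.INTER_CUBIC))"
```

```text
t: 5.15
position: [0.5584, 0.1014, 0.0341]
eef_rot: [-0.474, -0.525, -0.474, 0.525]
force: [-0.4, -0.9, 0.0]
opening: 0.0085
```

View pics/w6.png

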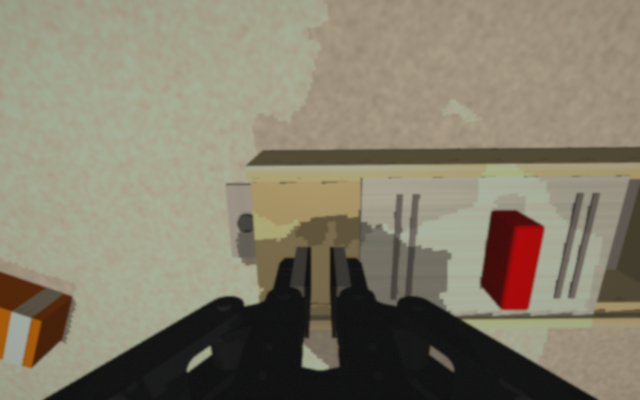

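View pics/s6c.png

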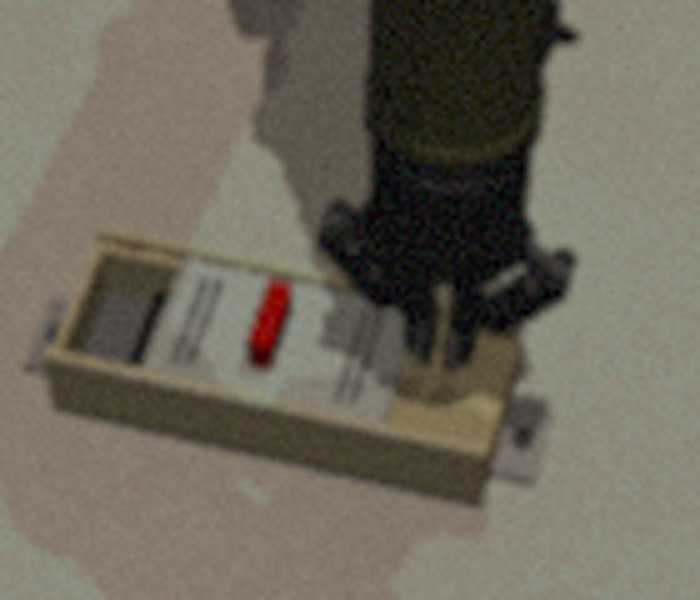

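```bash
python3 -m inch '[[[0.2,0,0],0,0.9],[[0.4,0,0],0,0.9],[[0.6,0,0],0,0.9],[[0.6,0,0],0,0.9]]';python3 -m inch '[[[0.2,0,0],0,0.9],[[0.4,0,0],0,0.9],[[0.4,0,0],0,0.9]]'; python3 -m inch '[[[0.2,0,0],0,0.9],[[0.4,0,0],0,0.9],[[0.4,0,0],0,0.9]]'
```

```text
t: 5.65
position: [0.5583, 0.1013, 0.028]
eef_rot: [-0.474, -0.525, -0.474, 0.525]
force: [-0.1, 0.1, 0.1]
opening: 0.0083
t: 5.95
position: [0.5583, 0.1013, 0.024]
eef_rot: [-0.474, -0.525, -0.474, 0.525]
force: [0.6, -0.1, -0.1]
opening: 0.0082
t: 6.25
position: [0.5583, 0.1013, 0.02]
eef_rot: [-0.474, -0.524, -0.474, 0.525]
force: [-0.3, 0.1, 0.7]
opening: 0.0086
```

```bash
python3 -m inch '[[[0.1,0,0],0,0.9],[[0.2,0,0],0,0.9],[[0.2,0,0],0,0.9]]';python3 -m inch '[[[0.1,0,0],0,0.9],[[0.2,0,0],0,0.9],[[0.2,0,0],0,0.9]]'; python3 -c "
from h import *
im,cw=shot('wrist','w7.png')
im,cw=shot('scene','s7.png')
cv2.imwrite('pics/s7c.png',cv2.resize(im[120:240,260:400],None,fx=5,fy=5,interpolation=cv2.INTER_CUBIC))"
```

```text
t: 6.55
position: [0.5584, 0.1013, 0.0182]
eef_rot: [-0.474, -0.525, -0.474, 0.525]
force: [-0.3, -0.4, 0.0]
opening: 0.0082
t: 6.85
position: [0.5584, 0.1013, 0.0162]
eef_rot: [-0.474, -0.525, -0.474, 0.525]
force: [0.9, 0.6, 0.7]
opening: 0.0085
```

View pics/w7.png

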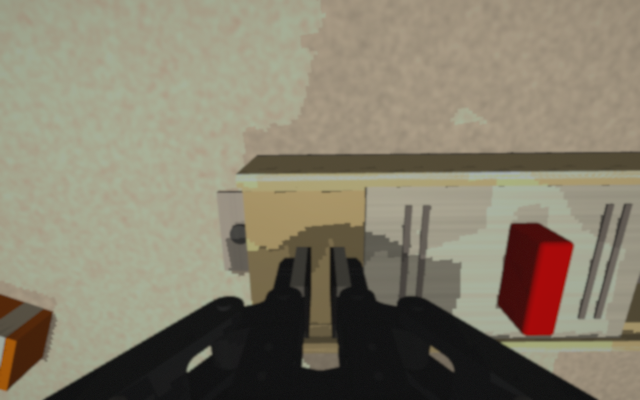

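View pics/s7c.png

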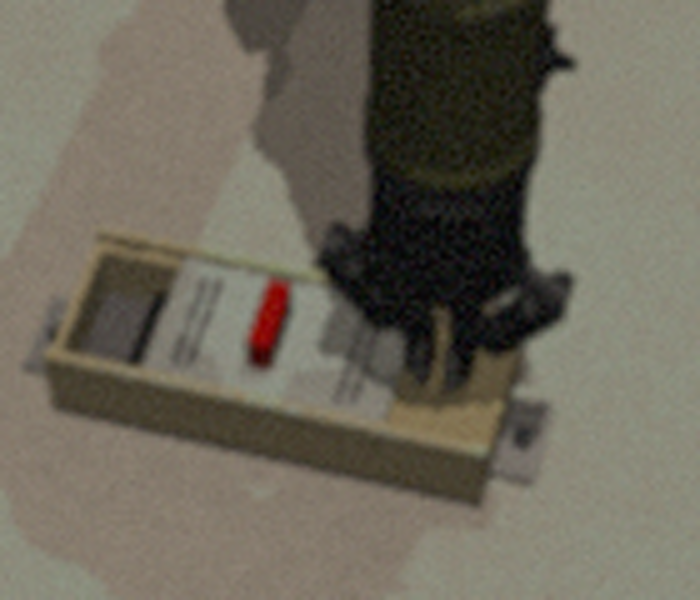

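```bash
python3 -m inch '[[[0.1,0,0],0,0.9],[[0.2,0,0],0,0.9],[[0.2,0,0],0,0.9]]';python3 -m inch '[[[0.1,0,0],0,0.9],[[0.2,0,0],0,0.9],[[0.2,0,0],0,0.9]]';python3 -m inch '[[[0.1,0,0],0,0.9],[[0.2,0,0],0,0.9],[[0.2,0,0],0,0.9]]'
```

```text
t: 7.25
position: [0.5584, 0.1013, 0.0142]
eef_rot: [-0.474, -0.525, -0.474, 0.525]
force: [0.8, 0.9, -0.6]
opening: 0.0085
t: 7.55
position: [0.5583, 0.1013, 0.0121]
eef_rot: [-0.474, -0.525, -0.474, 0.525]
force: [-0.4, 0.4, 0.6]
opening: 0.0084
t: 7.85
position: [0.5585, 0.1014, 0.0104]
eef_rot: [0.474, 0.525, 0.474, -0.525]
force: [0.3, -0.2, 2.6]
opening: 0.0085
```

The tips touch the solid top at a reported z of 0.010–0.011. The real fingertips therefore sit about 31 mm behind the stated TCP, which the images agree with. I'll use that offset from here on.

```bash
python3 -c "
from h import *
rel([.5487,.0085,.024],-95.3)"; python3 -m inch '[[[-4,0,0],0,0.5],[[-4,0,0],0,0.5],[[-4,0,0],0,0.5]]';python3 -c "
from h import *
rel([.5487,.0085,.024],-95.3)"
```

```text
pos [0.5585 0.1014 0.0104] zang -95.79586134768545 shift cm [-1.3569 -0.0365  9.3388] -0.008654413150487185
t: 8.15
position: [0.5592, 0.1014, 0.0511]
eef_rot: [0.474, 0.525, 0.474, -0.524]
force: [0.8, 0.1, 0.0]
opening: 0.0423
pos [0.5592 0.1014 0.0511] zang -95.81105606321758 shift cm [ 2.7034 -0.1046  9.3524] -0.008919610965427064
```

```bash
python3 -m inch '[[[0,-0.1,5],-0.009,0.5],[[0,-0.1,9.2],-0.009,0.5],[[0,-0.1,9.2],-0.009,0.5],[[1.5,-0.1,9.2],-0.009,0.5],[[2.7,-0.1,9.2],-0.009,0.5],[[2.7,-0.1,9.2],-0.009,0.5]]';python3 -c "
from h import *
im,cw=shot('wrist','w8.png')
rel([.5487,.0085,.024],-95.3)"
```

```text
t: 8.75
position: [0.5465, 0.0102, 0.0211]
eef_rot: [-0.476, -0.521, -0.478, 0.523]
force: [0.6, -0.2, 0.3]
opening: 0.0428
pos [0.5471 0.0104 0.022 ] zang -95.23399011908035 shift cm [-0.1987  0.1766  0.178 ] 0.001152089760897048
```

View pics/w8.png

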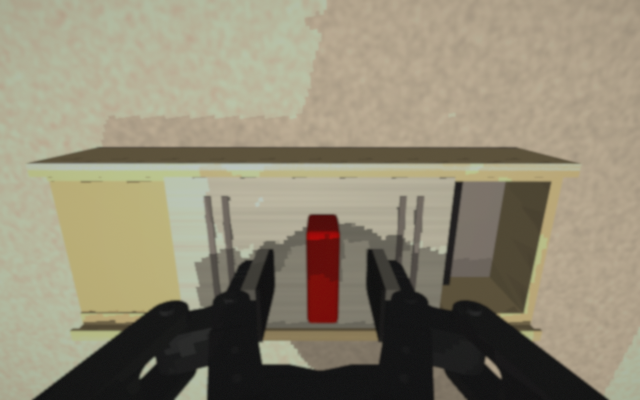

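Catch (cols 308–339) now stands between the pads. I close.

```bash
python3 -m inch '[[[0,0,0],0,0.9],[[0,0,0],0,0.9],[[0,0,0],0,0.9],[[0,0,0],0,0.9],[[0,0,0],0,0.9]]'
```

```text
t: 9.3
position: [0.5484, 0.0102, 0.0238]
eef_rot: [0.477, 0.523, 0.476, -0.522]
force: [-1.0, 1.4, 4.1]
opening: 0.0125
```

```bash
python3 -m inch '[[[0,0,-1],0,0.9],[[0,0,-2],0,0.9],[[0,0,-3],0,0.9],[[0,0,-4],0,0.9],[[0,0,-5],0,0.9],[[0,0,-5.6],0,0.9]]'; python3 -m inch '[[[0,0,-0.2],0,0.9],[[0,0,-0.4],0,0.9],[[0,0,-0.4],0,0.9]]'
```

```text
t: 9.9
position: [0.5537, 0.0674, 0.0234]
eef_rot: [0.477, 0.523, 0.477, -0.522]
force: [0.6, -2.9, 4.1]
opening: 0.0122
t: 10.2
position: [0.5539, 0.0701, 0.0234]
eef_rot: [0.476, 0.523, 0.477, -0.522]
force: [0.1, -0.6, 4.5]
opening: 0.0122
```

```bash
python3 -m inch '[[[0,0,-0.2],0,0.9],[[0,0,-0.2],0,0.9]]'; python3 -m inch '[[[0,0,-0.2],0,0.9],[[0,0,-0.2],0,0.9]]'; python3 -m inch '[[[0,0,-0.2],0,0.9],[[0,0,-0.2],0,0.9]]'
```

```text
t: 10.4
position: [0.5541, 0.0716, 0.0234]
eef_rot: [0.476, 0.523, 0.476, -0.522]
force: [1.3, -1.5, 3.7]
opening: 0.0124
t: 10.6
position: [0.5543, 0.0738, 0.0234]
eef_rot: [0.476, 0.523, 0.476, -0.522]
force: [0.7, -2.9, 3.7]
opening: 0.0123
t: 10.8
position: [0.5544, 0.0751, 0.0233]
eef_rot: [-0.477, -0.522, -0.476, 0.523]
force: [1.9, -3.9, 4.1]
opening: 0.0125
```

```bash
python3 -c "
from h import *
im,cw=shot('wrist','w9.png')"
```

```text
(no output)
```

View pics/w9.png

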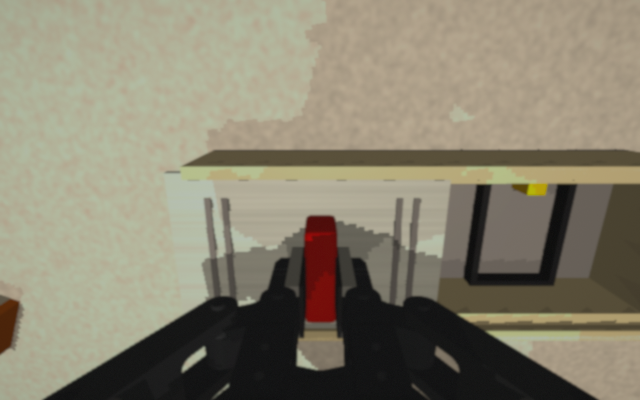

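The bay is open: cradle at (520,240), yellow key at (535,188). One more small nudge to the stop.

```bash
python3 -m inch '[[[0,0,-0.1],0,0.9],[[0,0,-0.1],0,0.9]]';  python3 -m inch '[[[0,0,-0.1],0,0.9],[[0,0,-0.1],0,0.9]]'
```

```text
t: 11.05
position: [0.5544, 0.0752, 0.0232]
eef_rot: [-0.477, -0.522, -0.476, 0.523]
force: [1.6, -6.7, 5.1]
opening: 0.0126
t: 11.25
position: [0.5543, 0.0752, 0.0231]
eef_rot: [-0.477, -0.522, -0.475, 0.524]
force: [2.1, -9.3, 4.2]
opening: 0.0124
```

```bash
python3 -m inch '[[[0,0,0.3],0,0.9],[[0,0,0.3],0,0.6],[[0,0,0.3],0,0.6],[[0,0,0.3],0,0.6],[[-5,0,0.3],0,0.6],[[-9,0,5],0,0.6],[[-9,0,9],0,0.6],[[-9,0,12],0,0.6]]';python3 -m inch '[[[0,0,0],0,0.4],[[0,0,0],0,0.4],[[0,0,0],0,0.4]]'; python3 -c "
from h import *
im,cw=shot('wrist','w10.png')
np.save('T10.npy',tcp());print(tcp())
cv2.imwrite('pics/w10c.png',cv2.resize(im[130:270,220:460],None,fx=3.3,fy=3.3,interpolation=cv2.INTER_CUBIC))
"
```

```text
t: 12.05
position: [0.5436, -0.0451, 0.1149]
eef_rot: [0.477, 0.523, 0.475, -0.523]
force: [0.7, 0.3, -0.2]
opening: 0.0344
t: 12.35
position: [0.5432, -0.0401, 0.113]
eef_rot: [0.476, 0.522, 0.477, -0.522]
force: [0.4, 0.3, -0.7]
opening: 0.0516
[[-0.0004  0.996  -0.0896  0.5433]
 [ 0.0011 -0.0896 -0.996  -0.0399]
 [-1.     -0.0005 -0.001   0.1131]
 [ 0.      0.      0.      1.    ]]
```

View pics/w10c.png

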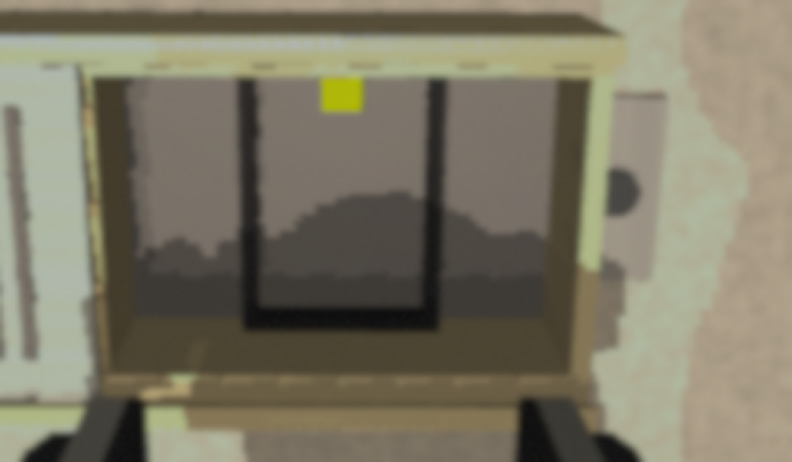

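Run:
```python
from h import *
T=np.load('T10.npy'); cw=cam('wrist',T)
f=lambda u,v,z:ray(cw,220+u/3.3,130+v/3.3,z)
a=np.radians(-5.25); X=np.array([np.cos(a),np.sin(a),0]);Y=np.array([-np.sin(a),np.cos(a),0])
for z in(.004,.014):
  L=(f(258,90,z)+f(260,300,z))/2; Rr=(f(428,90,z)+f(422,300,z))/2
  print(z,"yw",(L-Rr)@Y,"ymid",((L+Rr)/2)@Y)
b=f(342,308,.004);print("rib -x inner",b,b@X, "seat X",b@X+.0325)
k=f(342,112,.020);print("key tip",k,k@X,"seat X",k@X-.024,"Y",k@Y)
l1=f(321,95,.02);l2=f(363,95,.02);print("key w",(l1-l2)@Y)
# inner wall +y / -y at floor; outer lips
for nm,p,z in(("lip+x outer R",(622,37),.051),("lip -x outer R",(596,405),.051),("wall -y floor",(550,200),.004),("wall +y floor",(130,200),.004),("cover edge",(88,200),.046)):
  q=f(*p,z);print(nm,q@X,q@Y)
c,s_=np.array([.5494,.0125,0]),0
print("from unit: X",c@X,"Y",c@Y-.060)
sx=b@X+.0325
```

```text
0.004 yw 0.044008409425278366 ymid 0.0068960527017102174
0.014 yw 0.04245919542968185 ymid 0.007004469593251801
rib -x inner [ 0.5096 -0.0401  0.004 ] 0.511135874995478 seat X 0.5436358749954779
key tip [ 0.5667 -0.0449  0.02  ] 0.5684166671418371 seat X 0.5444166671418371 Y 0.0071804347616716765
key w 0.010225525524107555
lip+x outer R 0.5905372140759655 -0.05176382687531332
lip -x outer R 0.5048863810007285 -0.05249044205091526
wall -y floor 0.5418884292039057 -0.048318790998769616
wall +y floor 0.541602471464777 0.0631659231631821
cover edge 0.5530706867328419 0.06480508057383934
from unit: X 0.5459514569762267 Y 0.0027185508883565412
```

```bash
python3 -c "
from h import *
rel([.513,.3136,.113],-27.7)"
```

```text
pos [ 0.5433 -0.0399  0.1131] zang -95.1383617415777 shift cm [  0.0462  -6.1878 -34.9385] -1.177021454541508
```

```bash
python3 -m inch '[[[0,-6.2,-34.9],-1.177,0.05],[[0,-6.2,-34.9],-1.177,0.05],[[0,-6.2,-34.9],-1.177,0.05],[[0,-6.2,-34.9],-1.177,0.05],[[0,-6.2,-34.9],-1.177,0.05],[[0,-6.2,-34.9],-1.177,0.05],[[0,-6.2,-34.9],-1.177,0.05],[[0,-6.2,-34.9],-1.177,0.05]]';python3 -m inch '[[[0,0,0],0,0.05],[[0,0,0],0,0.05],[[0,0,0],0,0.05]]'; python3 -c "
from h import *
im,cw=shot('wrist','w11.png')
np.save('T11.npy',tcp());
cv2.imwrite('pics/w11c.png',cv2.resize(im[130:330,200:440],None,fx=3,fy=3,interpolation=cv2.INTER_CUBIC))
rel([.513,.3136,.113],-27.7)"
```

```text
t: 13.2
position: [0.5097, 0.3219, 0.1139]
eef_rot: [0.687, 0.166, 0.689, -0.162]
force: [-1.2, -0.1, 0.5]
opening: 0.0812
t: 13.5
position: [0.5141, 0.3099, 0.113]
eef_rot: [0.686, 0.171, 0.686, -0.172]
force: [-0.8, -0.3, -0.3]
opening: 0.0812
pos [0.5142 0.3098 0.1132] zang -28.08336527126917 shift cm [ 0.0173  0.2742 -0.2846] -0.006690986221447992
```

View pics/w11c.png

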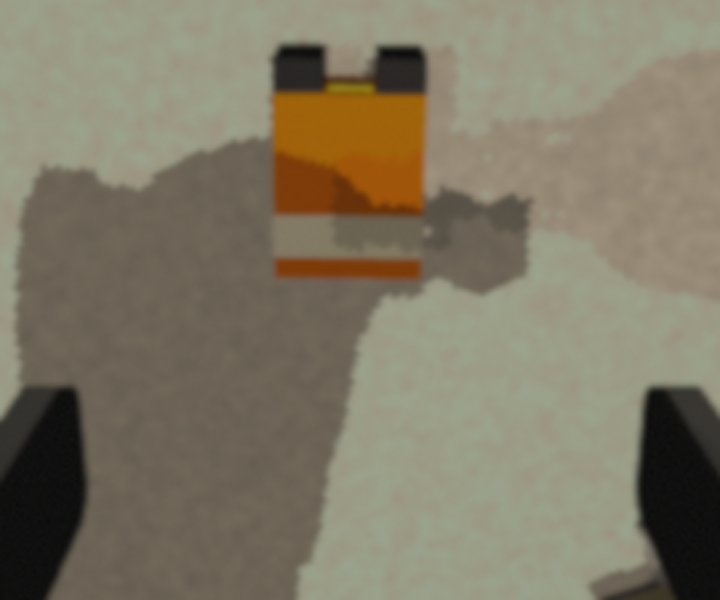

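Close view: orange pack aligned with the tool, slotted black end up (v 45–93), near end at v 277, centre column 348. I measure it.

Run:
```python
from h import *
T=np.load('T11.npy'); cw=cam('wrist',T)
f=lambda u,v,z:ray(cw,200+u/3,130+v/3,z)
P=np.array([f(*p,.028) for p in((273,54),(424,54),(421,277),(275,277))])
for i in range(4):print(np.linalg.norm(P[i]-P[(i+1)%4]))
x=P[0]+P[1]-P[2]-P[3]
ctr=P.mean(0);ang=np.degrees(np.arctan2(x[1],x[0]))
print(ctr,ang)
rel(np.r_[ctr[:2],-.021],ang-90)
```

```text
0.038880468035824484
0.0612825329350819
0.04021012163893798
0.06127972931032617
[0.5146 0.3178 0.028 ] 61.6152059736867
pos [0.5142 0.3098 0.1132] zang -28.08336527126917 shift cm [13.4168  0.7308 -0.3508] 0.005260924235707501
```

```bash
python3 -m inch '[[[3,0.7,-0.35],0.005,0.2],[[7,0.7,-0.35],0.005,0.2],[[10,0.7,-0.35],0.005,0.2],[[12,0.7,-0.35],0.005,0.2],[[13.4,0.7,-0.35],0.005,0.2],[[13.4,0.7,-0.35],0.005,0.2],[[13.4,0.7,-0.35],0.005,0.2]]';python3 -c "
from h import *
im,cw=shot('wrist','w12.png')
rel([.5146,.3178,-.022],-28.4)"
```

```text
t: 14.25
position: [0.5145, 0.3192, -0.02]
eef_rot: [0.686, 0.172, 0.686, -0.172]
force: [0.6, 0.5, 0.4]
opening: 0.0685
pos [ 0.5147  0.3195 -0.0195] zang -28.17832123125527 shift cm [ 0.2449 -0.1582  0.074 ] 0.0038690243963627738
```

View pics/w12.png

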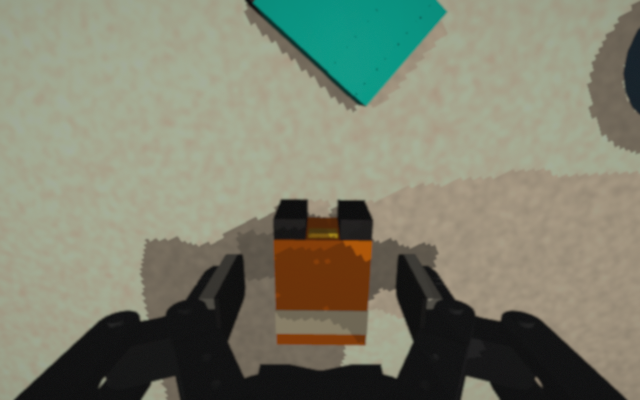

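```bash
python3 -m inch '[[[0.2,-0.15,0.05],0.004,0.3],[[0.2,-0.15,0.05],0.004,0.7],[[0.2,-0.15,0.05],0.004,0.7],[[0.2,-0.15,0.05],0.004,0.7],[[0.2,-0.15,0.05],0.004,0.7],[[0.2,-0.15,0.05],0.004,0.7]]'; python3 -m inch '[[[-3,0,0],0,0.7],[[-7,0,0],0,0.7],[[-11,0,0],0,0.7],[[-13,0,0],0,0.7],[[-13,0,0],0,0.7]]'; python3 -c "
from h import *
im,cw=shot('wrist','w13.png')
a=np.radians(-5.25); X=np.array([np.cos(a),np.sin(a),0]);Y=np.array([-np.sin(a),np.cos(a),0])
s=X*.544+Y*.007;print(s)
rel(np.r_[s[:2],.11],-95.25)"
```

```text
t: 14.9
position: [0.5142, 0.3178, -0.0217]
eef_rot: [0.686, 0.174, 0.685, -0.173]
force: [-1.1, -0.5, 6.2]
opening: 0.0388
t: 15.4
position: [0.5151, 0.319, 0.1107]
eef_rot: [0.687, 0.175, 0.684, -0.172]
force: [1.7, -0.5, -1.7]
opening: 0.0386
[ 0.5424 -0.0428  0.    ]
pos [0.5143 0.318  0.1086] zang -28.379465621414877 shift cm [ -0.1763 -30.408   19.6175] 1.1671109974743707
```

View pics/w13.png

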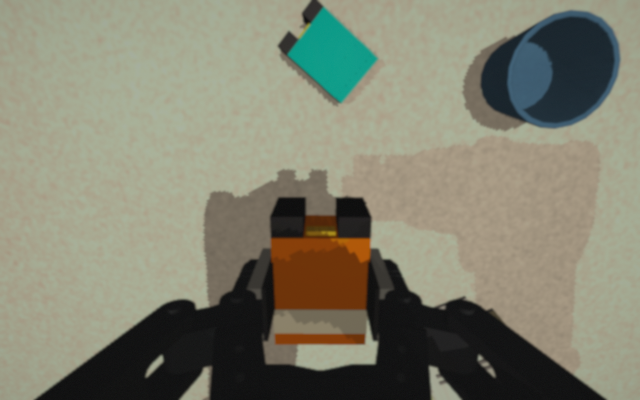

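Run:
```python
from h import *
T=tcp(); cw=cam('wrist',T); z=T[2,3]+.0497
P=np.array([ray(cw,u,v,z) for u,v in((272,216),(370,216),(365,343),(275,343))])
for i in range(4):print(np.linalg.norm(P[i]-P[(i+1)%4]))
print("tool frame ctr",T[:3,:3].T@(P.mean(0)-T[:3,3]))
for p in P: print(T[:3,:3].T@(p-T[:3,3]))
im=cv2.imread('pics/w13.png')
cv2.imwrite('pics/w13c.png',cv2.resize(im[180:360,240:400],None,fx=3.3,fy=3.3,interpolation=cv2.INTER_CUBIC))
```

```text
0.038792543261177675
0.060345110369804465
0.04034135927032035
0.060313403949898065
tool frame ctr [-0.0497  0.     -0.0002]
[-0.0497  0.0302 -0.0194]
[-0.0496  0.0302  0.0194]
[-0.0497 -0.0302  0.0198]
[-0.0498 -0.0301 -0.0205]
```

View pics/w13c.png

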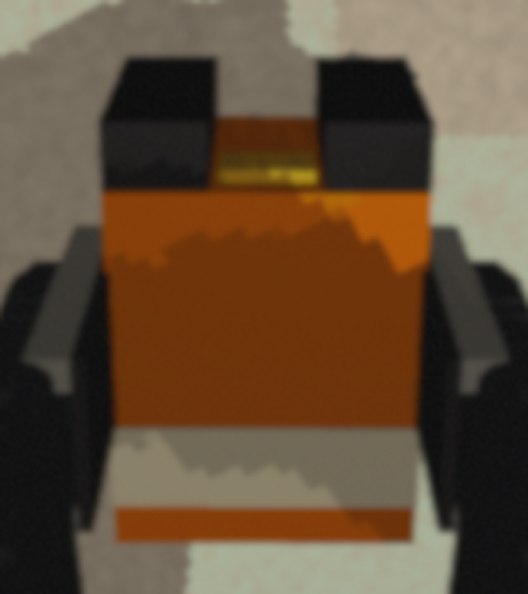

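```bash
python3 -m inch '[[[-0.1,-30.4,19.6],1.167,0.7],[[-0.1,-30.4,19.6],1.167,0.7],[[-0.1,-30.4,19.6],1.167,0.7],[[-0.1,-30.4,19.6],1.167,0.7],[[-0.1,-30.4,19.6],1.167,0.7],[[-0.1,-30.4,19.6],1.167,0.7],[[-0.1,-30.4,19.6],1.167,0.7],[[-0.1,-30.4,19.6],1.167,0.7]]';python3 -m inch '[[[0,0,0],0,0.7],[[0,0,0],0,0.7],[[0,0,0],0,0.7]]'; python3 -c "
from h import *
rel([.5424,-.0428,.06],-95.25)"
```

```text
t: 16.25
position: [0.5402, -0.0512, 0.1064]
eef_rot: [-0.473, -0.524, -0.473, 0.528]
force: [0.1, 0.6, -0.9]
opening: 0.0387
t: 16.55
position: [0.5413, -0.0408, 0.1077]
eef_rot: [-0.478, -0.521, -0.479, 0.521]
force: [-0.1, 0.6, -1.0]
opening: 0.0387
pos [ 0.5413 -0.0408  0.1077] zang -94.91959739696851 shift cm [4.7696 0.1304 0.1955] 0.005766613280059003
```

```bash
python3 -m inch '[[[3,0.13,0.2],0.006,0.7],[[6.5,0.13,0.2],0.006,0.7],[[6.5,0.13,0.2],0.006,0.7],[[6.5,0.13,0.2],0.006,0.7]]'; python3 -c "
from h import *
im,cw=shot('wrist','w14.png')
a=np.radians(-5.25); X=np.array([np.cos(a),np.sin(a),0]);Y=np.array([-np.sin(a),np.cos(a),0])
rel([.5424,-.0428,-.0170],-95.25)
cv2.imwrite('pics/w14c.png',cv2.resize(im[130:390,160:500],None,fx=2.3,fy=2.3,interpolation=cv2.INTER_CUBIC))"
```

```text
t: 16.95
position: [0.5425, -0.0436, 0.0433]
eef_rot: [-0.475, -0.523, -0.477, 0.523]
force: [0.3, 0.7, -1.7]
opening: 0.0384
pos [ 0.5434 -0.0439  0.0443] zang -95.43279861470782 shift cm [ 6.1253 -0.1162 -0.0951] -0.0031904376947360026
```

View pics/w14c.png

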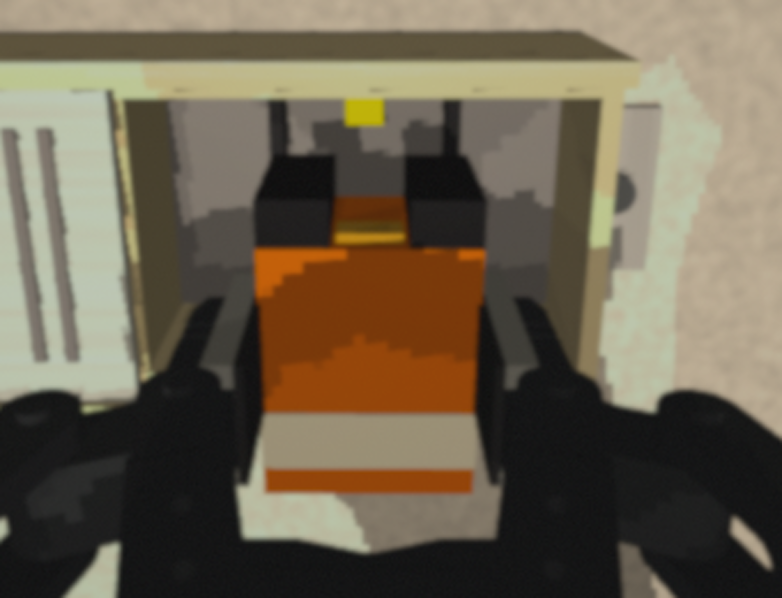

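Run:
```python
from h import *
T=tcp(); cw=cam('wrist',T)
a=np.radians(-5.25); X=np.array([np.cos(a),np.sin(a),0]);Y=np.array([-np.sin(a),np.cos(a),0])
f=lambda u,v,z:ray(cw,160+u/2.3,130+v/2.3,z)
k=f(364.5,126,.020);print("key: seat X",k@X-.024,"Y",k@Y,"w",(f(345,110,.02)-f(384,110,.02))@Y)
L,Rr=f(287,130,.004),f(444,130,.004);print("ribs",(L-Rr)@Y,((L+Rr)/2)@Y)
z=T[2,3]+.0217
sl=(f(334,197,z+.028)+f(406,197,z+.028))/2
print("slot mid Y",sl@Y,"tcp X,Y",T[:3,3]@X,T[:3,3]@Y)
C=np.array([f(*p,z+.028) for p in((255,200),(485,200),(473,493),(266,493))]).mean(0);print("pack",C@X,C@Y)
s=status.observe();print(s["force"])
rel([.5424,-.0428,-.0170],-95.25)
```

```text
key: seat X 0.5450681814805042 Y 0.006900712278323035 w 0.010301092021009366
ribs 0.045147365353574144 0.006713469780862215
slot mid Y 0.005570516810414539 tcp X,Y 0.5451626863372352 0.006017667377342495
pack 0.5443456466682534 0.005684648206196609
[ 0.2678  0.7519 -0.2017]
pos [ 0.5434 -0.0439  0.0443] zang -95.43279861470782 shift cm [ 6.1253 -0.1162 -0.0951] -0.0031904376947360026
```

```bash
python3 -m inch '[[[0,-0.05,-0.1],-0.003,0.7],[[1.5,-0.05,-0.1],-0.003,0.7],[[3,-0.05,-0.1],-0.003,0.7],[[4.2,-0.05,-0.1],-0.003,0.7],[[4.6,-0.05,-0.1],-0.003,0.7],[[4.6,-0.05,-0.1],-0.003,0.7]]'; python3 -c "
from h import *
im,cw=shot('wrist','w15.png')
rel([.5424,-.0428,-.0175],-95.25)
cv2.imwrite('pics/w15c.png',cv2.resize(im[130:390,160:500],None,fx=2.3,fy=2.3,interpolation=cv2.INTER_CUBIC))"
```

```text
t: 17.6
position: [0.5425, -0.0439, -0.0027]
eef_rot: [-0.476, -0.523, -0.476, 0.523]
force: [-0.7, -0.3, -1.5]
opening: 0.0387
pos [ 0.5427 -0.044  -0.0023] zang -95.38806737285613 shift cm [ 1.5185 -0.0446 -0.1117] -0.0024097302459183236
```

View pics/w15c.png

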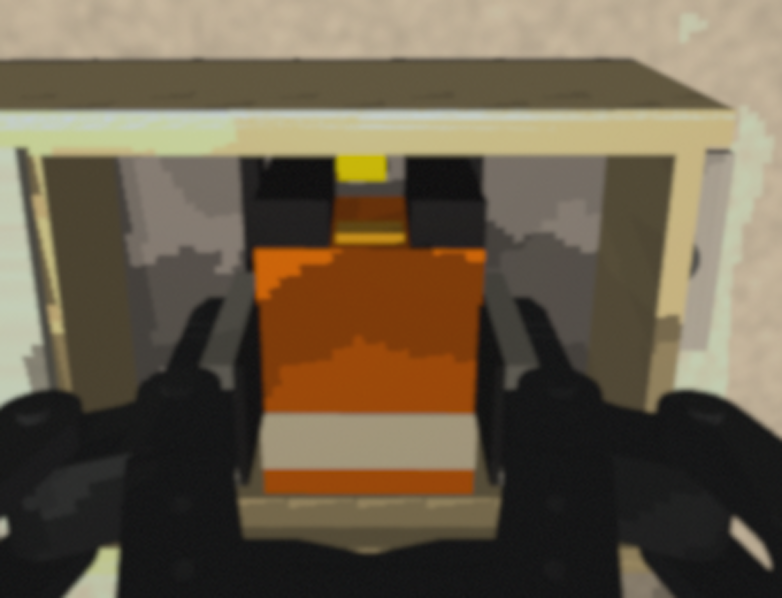

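The key is 1–1.5 mm left of the slot's centre. I correct and lower.

```bash
python3 -m inch '[[[0,0,-0.14],0.002,0.7],[[0.3,0,-0.14],0.002,0.7],[[0.6,0,-0.14],0.002,0.7],[[0.9,0,-0.14],0.002,0.7],[[0.9,0,-0.14],0.002,0.7]]'; python3 -m inch '[[[0.15,0,0],0,0.7],[[0.3,0,0],0,0.7],[[0.4,0,0],0,0.7],[[0.4,0,0],0,0.7]]'; python3 -c "
from h import *
im,cw=shot('wrist','w16.png')
rel([.5424,-.0428,-.0175],-95.25)
cv2.imwrite('pics/w16c.png',cv2.resize(im[130:390,160:500],None,fx=2.3,fy=2.3,interpolation=cv2.INTER_CUBIC))"
```

```text
t: 18.15
position: [0.5423, -0.0427, -0.0122]
eef_rot: [-0.475, -0.523, -0.476, 0.524]
force: [0.5, -0.6, -0.9]
opening: 0.0388
t: 18.55
position: [0.5425, -0.0426, -0.0159]
eef_rot: [-0.475, -0.523, -0.475, 0.524]
force: [0.4, -0.4, -1.9]
opening: 0.0388
pos [ 0.5425 -0.0426 -0.0158] zang -95.51084328112898 shift cm [ 0.1731 -0.012   0.0175] -0.004552574087405971
```

View pics/w16c.png

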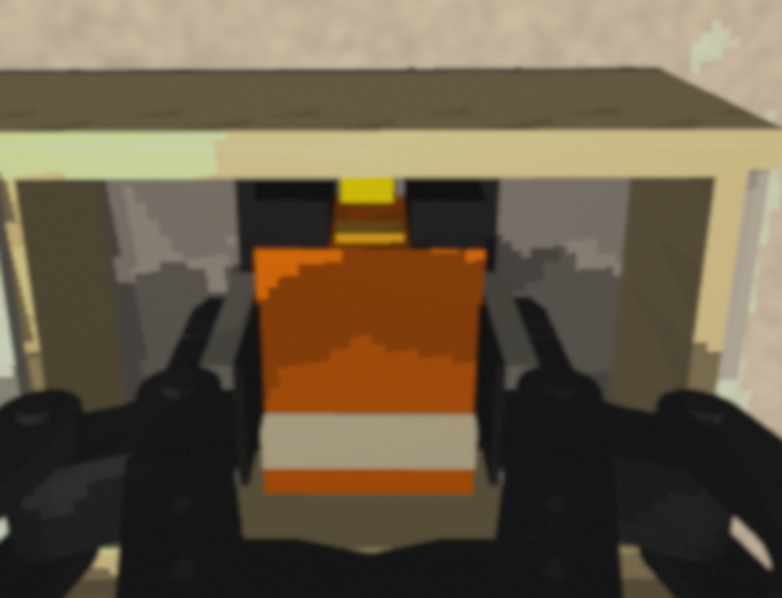

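Key sits inside the slot (337–393 within 334–406). I lower to floor contact.

```bash
python3 -m inch '[[[0.1,0,-0.03],0,0.7],[[0.15,0,-0.03],0,0.7],[[0.15,0,-0.03],0,0.7]]'; python3 -m inch '[[[0.1,0,0],0,0.7],[[0.1,0,0],0,0.7]]'
```

```text
t: 18.9
position: [0.5426, -0.0424, -0.0173]
eef_rot: [-0.475, -0.523, -0.475, 0.523]
force: [-0.5, -0.5, -1.1]
opening: 0.0389
t: 19.1
position: [0.5427, -0.0424, -0.0178]
eef_rot: [0.476, 0.523, 0.475, -0.523]
force: [-1.5, -0.1, 3.7]
opening: 0.0384
```

```bash
python3 -m inch '[[[0,0,0],0,0.45],[[0,0,0],0,0.4],[[0,0,0],0,0.4],[[-2,0,0],0,0.4],[[-5,0,0],0,0.4],[[-9,0,0],0,0.4],[[-12,0,0],0,0.4],[[-12,0,0],0,0.4]]'; python3 -c "
from h import *
im,cw=shot('wrist','w17.png')
np.save('T17.npy',tcp())
rel([.5424,-.0428,-.0175],-95.25)
cv2.imwrite('pics/w17c.png',cv2.resize(im[110:270,210:450],None,fx=3.3,fy=3.3,interpolation=cv2.INTER_CUBIC))"
```

```text
t: 19.9
position: [0.5453, -0.0423, 0.1058]
eef_rot: [0.477, 0.525, 0.473, -0.522]
force: [0.4, -0.2, -0.6]
opening: 0.0511
pos [ 0.544  -0.0425  0.1038] zang -95.53395670306848 shift cm [12.1263 -0.2129  0.049 ] -0.0049559794016531674
```

View pics/w17c.png

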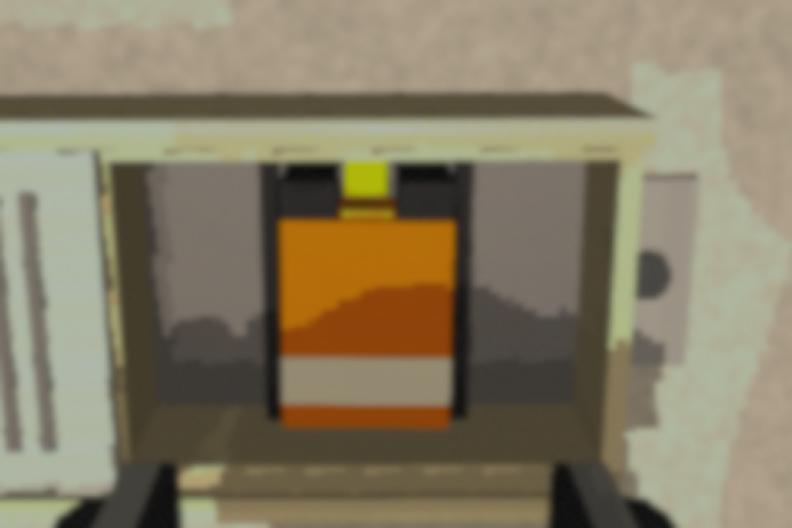

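Pack is in the cradle between both ribs, key in slot. I check height and pose numerically, then work out the catch approach.

Run:
```python
from h import *
T=np.load('T17.npy'); cw=cam('wrist',T)
a=np.radians(-5.25); X=np.array([np.cos(a),np.sin(a),0]);Y=np.array([-np.sin(a),np.cos(a),0])
f=lambda u,v,z:ray(cw,210+u/3.3,110+v/3.3,z)
A,B,C,D=[f(*p,.032) for p in((278,220),(458,220),(450,428),(281,428))]
print((A-B)@Y,(D-C)@Y,"pack Y",(A+B+C+D)@Y/4,"near end X",(C+D)@X/2+.030)
k=f(366,198,.02);print("key seat X",k@X-.024,"Y",k@Y)
rel([.5537,.0735,.10],-95.25)
```

```text
0.04100421008403075 0.04075959515097723 pack Y 0.006653646846059097 near end X 0.5427730004191872
key seat X 0.5426952643705492 Y 0.00668155033075387
pos [ 0.544  -0.0425  0.1038] zang -95.53395670306848 shift cm [  0.3767  -0.1586 -11.636 ] -0.0049559794016531674
```

```bash
python3 -m inch '[[[0,-0.1,-5],-0.005,0.5],[[0,-0.1,-10],-0.005,0.5],[[0,-0.1,-11.65],-0.005,0.5],[[0,-0.1,-11.65],-0.005,0.5],[[3,-0.1,-11.65],-0.005,0.5],[[3,-0.1,-11.65],-0.005,0.5]]'; python3 -c "
from h import *
im,cw=shot('wrist','w18.png')
r,o=masks(im)
for c,st,_ in blobs(r,100):print(c,st)
rel([.5540,.0740,.024],-95.25)"
```

```text
t: 20.55
position: [0.5501, 0.0715, 0.0683]
eef_rot: [-0.475, -0.52, -0.477, 0.525]
force: [-0.1, -0.3, -0.1]
opening: 0.0426
[313.2663 225.3992] [ 301  186   25   80 1821]
pos [0.5509 0.0718 0.0698] zang -95.30213788777394 shift cm [ 4.5789  0.3121 -0.2613] -0.0009099778066905155
```

View pics/w18.png

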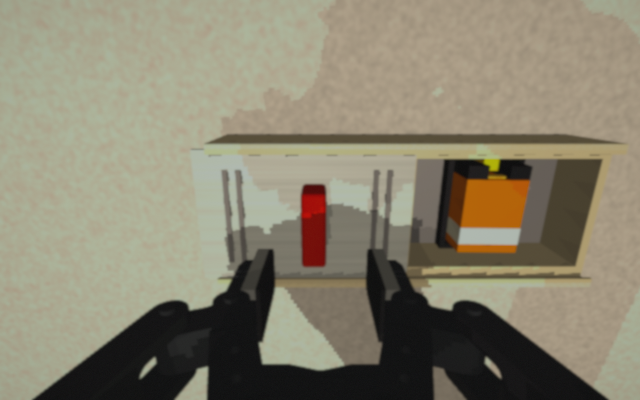

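```bash
python3 -m inch '[[[1,0.2,-0.3],0,0.5],[[3,0.2,-0.3],0,0.5],[[4.5,0.2,-0.3],0,0.5],[[4.5,0.2,-0.3],0,0.5],[[4.5,0.2,-0.3],0,0.5]]'; python3 -c "
from h import *
im,cw=shot('wrist','w19.png')
r,o=masks(im)
for c,st,_ in blobs(r,100):print(c,st)
rel([.5540,.0740,.024],-95.25)"
```

```text
t: 21.1
position: [0.5554, 0.0764, 0.0272]
eef_rot: [0.477, 0.522, 0.477, -0.522]
force: [0.3, -0.5, -0.1]
opening: 0.0422
[323.3753 267.3848] [ 309  217   30  102 2968]
pos [0.5557 0.0765 0.0276] zang -95.25137617882307 shift cm [ 0.3561 -0.1485  0.2603] -2.401885155895779e-05
```

```bash
python3 -m inch '[[[0.3,-0.1,0.17],0,0.5],[[0.3,-0.1,0.17],0,0.5],[[0.3,-0.1,0.17],0,0.9],[[0.3,-0.1,0.17],0,0.9],[[0.3,-0.1,0.17],0,0.9],[[0.3,-0.1,0.17],0,0.9],[[0.3,-0.1,0.17],0,0.9]]'; python3 -c "
from h import *
rel([.5540,.0740,.024],-95.25)"
```

```text
t: 21.85
position: [0.5541, 0.075, 0.0241]
eef_rot: [0.477, 0.522, 0.477, -0.522]
force: [-1.1, -0.3, 4.1]
opening: 0.0123
pos [0.5541 0.075  0.0241] zang -95.22763746668912 shift cm [ 0.0079 -0.0033  0.0966] 0.00039029983536181324
```

```bash
python3 -m inch '[[[0,0,0.5],0,0.9],[[0,0,1.5],0,0.9],[[0,0,2.5],0,0.9],[[0,0,3.5],0,0.9],[[0,0,4.5],0,0.9],[[0,0,5.5],0,0.9],[[0,0,6.2],0,0.9],[[0,0,6.5],0,0.9]]'; python3 -m inch '[[[0.1,0,0],0,0.9],[[0.2,0,0],0,0.9],[[0.3,0,0],0,0.9],[[0.4,0,0],0,0.9],[[0.4,0,0],0,0.9]]'; python3 -c "
from h import *
im,cw=shot('wrist','w20.png');rel([.5540,.0740,.019],-95.25)"
```

```text
t: 22.65
position: [0.5479, 0.0087, 0.0238]
eef_rot: [-0.476, -0.522, -0.476, 0.523]
force: [0.0, 2.6, 4.3]
opening: 0.0123
t: 23.15
position: [0.548, 0.009, 0.0198]
eef_rot: [-0.477, -0.522, -0.476, 0.523]
force: [-0.4, -2.9, 7.0]
opening: 0.0121
pos [0.548  0.009  0.0199] zang -95.26297969839301 shift cm [ 0.0746  0.0041 -6.5317] -0.00022653847287360402
```

View pics/w20.png

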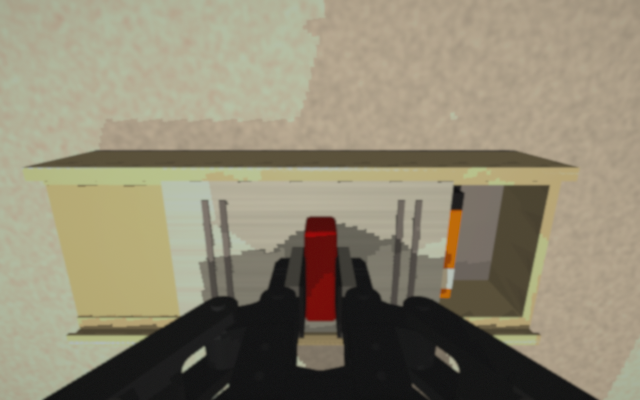

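Gripping and 3.6–4 mm pressed (7 N). I press a bit more to about 5 mm.

```bash
python3 -m inch '[[[0.1,0,0],0,0.9],[[0.12,0,0],0,0.9],[[0.12,0,0],0,0.9]]'; python3 -m inch '[[[0,0,0.3],0,0.9],[[0,0,0.6],0,0.9],[[0,0,0.9],0,0.9],[[0,0,1.2],0,0.9],[[0,0,1.2],0,0.9]]'
```

```text
t: 23.5
position: [0.548, 0.009, 0.0188]
eef_rot: [-0.477, -0.522, -0.476, 0.523]
force: [-0.9, -2.5, 8.7]
opening: 0.0124
t: 24.0
position: [0.547, -0.0015, 0.0189]
eef_rot: [0.477, 0.522, 0.477, -0.522]
force: [-0.8, 2.1, 8.3]
opening: 0.0121
```

```bash
for i in 1; do python3 -m inch '[[[0,0,0.2],0,0.9],[[0,0,0.4],0,0.9],[[0,0,0.5],0,0.9]]'; done; python3 -m inch '[[[0,0,0.2],0,0.9],[[0,0,0.4],0,0.9],[[0,0,0.5],0,0.9]]'
```

```text
t: 24.3
position: [0.5466, -0.0059, 0.0189]
eef_rot: [0.477, 0.522, 0.477, -0.522]
force: [-1.2, 2.4, 8.3]
opening: 0.0121
t: 24.6
position: [0.5462, -0.0109, 0.0189]
eef_rot: [0.477, 0.522, 0.477, -0.522]
force: [-0.9, 3.1, 7.5]
opening: 0.0123
```

```bash
python3 -m inch '[[[0,0,0.2],0,0.9],[[0,0,0.4],0,0.9],[[0,0,0.5],0,0.9]]'
```

```text
t: 24.9
position: [0.5457, -0.0159, 0.0189]
eef_rot: [0.477, 0.522, 0.477, -0.522]
force: [-1.6, 3.4, 7.5]
opening: 0.0123
```

```bash
python3 -m inch '[[[0,0,0.2],0,0.9],[[0,0,0.4],0,0.9],[[0,0,0.5],0,0.9]]'
```

```text
t: 25.2
position: [0.5452, -0.0209, 0.0189]
eef_rot: [0.477, 0.522, 0.477, -0.522]
force: [-1.5, 2.6, 7.5]
opening: 0.0124
```

```bash
python3 -m inch '[[[0,0,0.2],0,0.9],[[0,0,0.4],0,0.9],[[0,0,0.5],0,0.9]]'; python3 -m inch '[[[0,0,0.2],0,0.9],[[0,0,0.4],0,0.9],[[0,0,0.5],0,0.9]]'
```

```text
t: 25.5
position: [0.5448, -0.0259, 0.0189]
eef_rot: [0.477, 0.522, 0.477, -0.522]
force: [-0.3, 2.7, 8.3]
opening: 0.0122
t: 25.8
position: [0.5443, -0.0308, 0.0189]
eef_rot: [0.477, 0.522, 0.477, -0.522]
force: [-1.7, 2.5, 8.3]
opening: 0.0125
```

```bash
python3 -m inch '[[[0,0,0.1],0,0.9],[[0,0,0.2],0,0.9],[[0,0,0.3],0,0.9]]'; python3 -m inch '[[[0,0,0.1],0,0.9],[[0,0,0.2],0,0.9],[[0,0,0.2],0,0.9]]'
```

```text
t: 26.1
position: [0.5441, -0.0337, 0.0189]
eef_rot: [0.477, 0.522, 0.477, -0.522]
force: [-1.3, 2.6, 8.4]
opening: 0.0125
t: 26.4
position: [0.5438, -0.0359, 0.0188]
eef_rot: [0.477, 0.522, 0.477, -0.522]
force: [-0.7, 2.7, 7.1]
opening: 0.0122
```

c ≈ 0.0066. From here I go 1 mm at a time.

```bash
python3 -m inch '[[[0,0,0.05],0,0.9],[[0,0,0.1],0,0.9]]';python3 -m inch '[[[0,0,0.05],0,0.9],[[0,0,0.1],0,0.9]]'; python3 -m inch '[[[0,0,0.05],0,0.9],[[0,0,0.1],0,0.9]]'
```

```text
t: 26.6
position: [0.5437, -0.0366, 0.0189]
eef_rot: [0.477, 0.522, 0.477, -0.522]
force: [-1.6, 2.6, 8.0]
opening: 0.0126
t: 26.8
position: [0.5436, -0.0377, 0.0189]
eef_rot: [0.477, 0.522, 0.477, -0.522]
force: [-0.9, 2.5, 8.7]
opening: 0.0127
t: 27.0
position: [0.5435, -0.0386, 0.0189]
eef_rot: [0.477, 0.522, 0.477, -0.522]
force: [-1.6, 3.3, 7.5]
opening: 0.0124
```

```bash
python3 -m inch '[[[0,0,0.05],0,0.9],[[0,0,0.1],0,0.9]]';python3 -m inch '[[[0,0,0.05],0,0.9],[[0,0,0.1],0,0.9]]'; python3 -m inch '[[[0,0,0.05],0,0.9],[[0,0,0.1],0,0.9]]'
```

```text
t: 27.2
position: [0.5435, -0.0396, 0.0189]
eef_rot: [0.477, 0.522, 0.477, -0.522]
force: [-1.2, 3.1, 7.8]
opening: 0.0128
t: 27.4
position: [0.5434, -0.0406, 0.0189]
eef_rot: [0.477, 0.522, 0.477, -0.522]
force: [-1.2, 3.0, 7.7]
opening: 0.0126
t: 27.6
position: [0.5433, -0.0416, 0.0189]
eef_rot: [0.477, 0.522, 0.477, -0.522]
force: [-1.8, 2.7, 8.7]
opening: 0.0127
```

```bash
python3 -m inch '[[[0,0,0.05],0,0.9],[[0,0,0.1],0,0.9]]';python3 -m inch '[[[0,0,0.05],0,0.9],[[0,0,0.1],0,0.9]]'; python3 -m inch '[[[0,0,0.05],0,0.9],[[0,0,0.1],0,0.9]]'
```

```text
t: 27.8
position: [0.5432, -0.0426, 0.0189]
eef_rot: [0.477, 0.522, 0.477, -0.522]
force: [-1.2, 2.5, 7.9]
opening: 0.0124
t: 28.0
position: [0.5431, -0.0436, 0.0189]
eef_rot: [0.477, 0.522, 0.477, -0.522]
force: [-1.4, 2.4, 8.6]
opening: 0.0125
t: 28.2
position: [0.543, -0.0446, 0.0189]
eef_rot: [0.477, 0.522, 0.477, -0.522]
force: [-0.7, 2.5, 8.2]
opening: 0.012
```

```bash
python3 -m inch '[[[0,0,0.05],0,0.9],[[0,0,0.1],0,0.9]]';python3 -m inch '[[[0,0,0.05],0,0.9],[[0,0,0.1],0,0.9]]'; python3 -m inch '[[[0,0,0.05],0,0.9],[[0,0,0.1],0,0.9]]'
```

```text
t: 28.4
position: [0.5429, -0.0456, 0.0189]
eef_rot: [0.477, 0.522, 0.477, -0.522]
force: [-1.0, 2.9, 8.7]
opening: 0.0121
t: 28.6
position: [0.5428, -0.0466, 0.0189]
eef_rot: [0.477, 0.522, 0.477, -0.522]
force: [-1.3, 2.3, 9.3]
opening: 0.0124
t: 28.8
position: [0.5428, -0.0476, 0.0189]
eef_rot: [0.477, 0.522, 0.477, -0.522]
force: [-1.7, 2.7, 8.2]
opening: 0.0126
```

```bash
python3 -m inch '[[[0,0,0.05],0,0.9],[[0,0,0.1],0,0.9]]';python3 -m inch '[[[0,0,0.05],0,0.9],[[0,0,0.1],0,0.9]]'
```

```text
t: 29.0
position: [0.5427, -0.0486, 0.0189]
eef_rot: [0.477, 0.522, 0.477, -0.522]
force: [-0.1, 3.2, 7.4]
opening: 0.0127
t: 29.2
position: [0.5426, -0.049, 0.0189]
eef_rot: [0.477, 0.522, 0.477, -0.522]
force: [-1.1, 4.4, 8.6]
opening: 0.0126
```

```bash
python3 -m inch '[[[0,0,0.05],0,0.9],[[0,0,0.1],0,0.9]]';python3 -m inch '[[[0,0,0.05],0,0.9],[[0,0,0.1],0,0.9]]'
```

```text
t: 29.4
position: [0.5426, -0.049, 0.0189]
eef_rot: [0.477, 0.522, 0.478, -0.521]
force: [-1.2, 7.1, 8.8]
opening: 0.012
t: 29.6
position: [0.5426, -0.049, 0.0189]
eef_rot: [0.477, 0.523, 0.478, -0.521]
force: [-0.6, 9.9, 8.2]
opening: 0.012
```

```bash
python3 -m inch '[[[0,0,0.05],0,0.9],[[0,0,0.1],0,0.9]]';python3 -m inch '[[[0,0,0.05],0,0.9],[[0,0,0.1],0,0.9]]'
```

```text
t: 29.8
position: [0.5426, -0.0491, 0.0189]
eef_rot: [0.477, 0.523, 0.478, -0.52]
force: [-1.2, 12.2, 8.1]
opening: 0.0125
t: 30.0
position: [0.5426, -0.0491, 0.019]
eef_rot: [0.477, 0.523, 0.479, -0.52]
force: [-0.9, 13.7, 8.5]
opening: 0.0128
```

The stop is felt at y = −0.049: position has halted and force has risen to 13.7 N. I ease the load off, then let the catch go.

```bash
python3 -m inch '[[[0,0,-0.2],0,0.9],[[0,0,-0.35],0,0.9],[[0,0,-0.35],0,0.9]]'; python3 -m inch '[[[0,0,0],0,0.6],[[0,0,0],0,0.6],[[0,0,0],0,0.6],[[0,0,0],0,0.6]]'
```

```text
t: 30.3
position: [0.5426, -0.049, 0.0189]
eef_rot: [0.477, 0.522, 0.477, -0.521]
force: [-1.7, 5.5, 8.2]
opening: 0.0125
t: 30.7
position: [0.5421, -0.0514, 0.0182]
eef_rot: [-0.476, -0.522, -0.477, 0.523]
force: [0.2, 0.3, 0.0]
opening: 0.0342
```

```bash
python3 -m inch '[[[-2,0,0],0,0.6],[[-5,0,0],0,0.6],[[-9,0,0],0,0.6],[[-11,0,0],0,0.6],[[-11,0,0],0,0.6],[[-11,0,0],0,0.6]]'; python3 -c "
from h import *
im,cw=shot('wrist','w21.png');np.save('T21.npy',tcp())
cv2.imwrite('pics/w21c.png',cv2.resize(im[100:300,180:440],None,fx=3,fy=3,interpolation=cv2.INTER_CUBIC))"
```

```text
t: 31.3
position: [0.5422, -0.0514, 0.1285]
eef_rot: [-0.477, -0.522, -0.476, 0.522]
force: [-0.3, -0.4, 0.6]
opening: 0.0342
```

View pics/w21c.png

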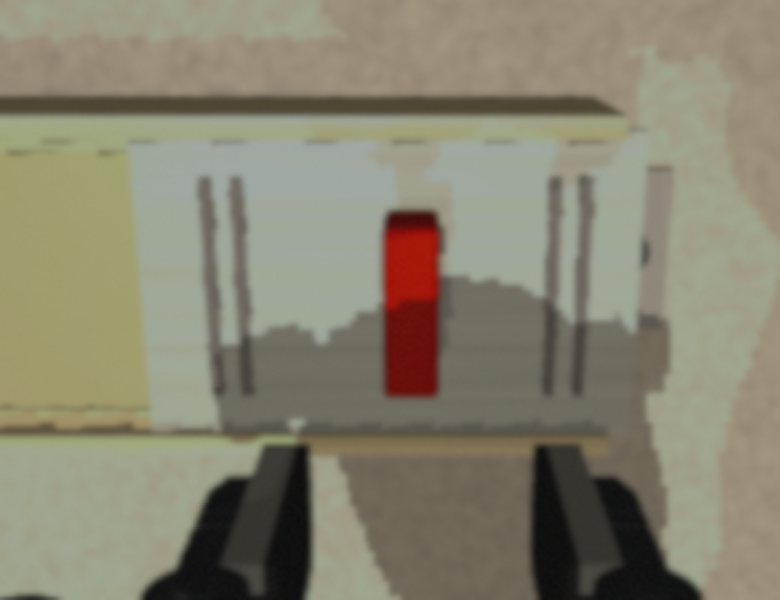

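Run:
```python
from h import *
T=np.load('T21.npy'); cw=cam('wrist',T)
im=cv2.imread('pics/w21.png'); r,o=masks(im)
for c,st,m in blobs(r,100): print(c,st)
col=im[150:250,311:324,:].astype(int).mean(1); 
for i,v in enumerate(col): 
  if 165<=150+i<=182 or 228<=150+i<=238: print(150+i,v.round())
row=im[180:190,300:335].astype(int).mean(0); print(row[:,2].round(),row[:,1].round())
f=lambda u,v,z:ray(cw,180+u/3,100+v/3,z)
for z in(.064,.07):
  print(z,"len",np.linalg.norm(f(412,229,z)-f(412,397,z)),"w",np.linalg.norm(f(386,300,z)-f(438,300,z)))
  # front face: top edge 229 at z; bottom 212 at cover .046 -> same X?
  print("face X top",f(412,229,z)[0],"bottom",f(412,211,.046)[0])
```

```text
[316.7143 201.7817] [308 172  18  60 994]
165 [141. 158. 159.]
166 [138. 155. 158.]
167 [136. 153. 156.]
168 [129. 145. 150.]
169 [108. 122. 130.]
170 [69. 78. 97.]
171 [29. 34. 73.]
172 [12. 14. 69.]
173 [11. 12. 70.]
174 [10. 12. 75.]
175 [10. 12. 93.]
176 [ 10.  12. 119.]
177 [ 10.  14. 140.]
178 [ 10.  19. 154.]
179 [ 10.  23. 162.]
180 [ 10.  24. 165.]
181 [ 10.  24. 166.]
182 [ 10.  24. 166.]
228 [ 11.  15. 106.]
229 [ 11.  15. 106.]
230 [ 13.  18. 105.]
231 [ 33.  39. 103.]
232 [ 63.  71. 104.]
233 [ 86.  97. 108.]
234 [ 95. 107. 111.]
235 [ 97. 109. 112.]
236 [ 98. 110. 113.]
237 [ 98. 110. 113.]
238 [ 97. 110. 113.]
[160. 160. 160. 160. 160. 157. 148. 142. 146. 156. 163. 166. 166. 166.
 166. 166. 166. 166. 166. 166. 166. 166. 166. 163. 154. 138. 126. 128.
 142. 154. 159. 160. 160. 160. 160.] [168. 168. 168. 168. 167. 163. 145. 109.  64.  29.  22.  22.  22.  23.
  23.  24.  24.  24.  23.  24.  24.  24.  25.  24.  25.  45.  78. 111.
 138. 156. 164. 167. 168. 168. 168.]
0.064 len 0.04384406984652438 w 0.012871572543696926
face X top 0.5619029991248818 bottom 0.5625630609995004
0.07 len 0.042742052358612365 w 0.012548046509509502
face X top 0.5632667610306743 bottom 0.5625630609995004
```

The catch height is ambiguous from overhead, so I look from the side for parallax.

```bash
python3 -m inch '[[[0,0,4],0,0.6],[[3,0,8],0,0.6],[[7,0,11],0,0.6],[[10,0,13],0,0.6],[[10,0,13],0,0.6],[[10,0,13],0,0.6],[[10,0,13],0,0.6]]'; python3 -c "
from h import *
im,cw=shot('wrist','w22.png');np.save('T22.npy',tcp());print(tcp()[:3,3])
cv2.imwrite('pics/w22c.png',cv2.resize(im[150:350,20:220],None,fx=3,fy=3,interpolation=cv2.INTER_CUBIC))"
```

```text
t: 32.05
position: [0.5314, -0.179, 0.0291]
eef_rot: [0.477, 0.522, 0.477, -0.521]
force: [1.0, 0.2, -0.4]
opening: 0.0342
[ 0.5317 -0.179   0.0295]
```

View pics/w22.png

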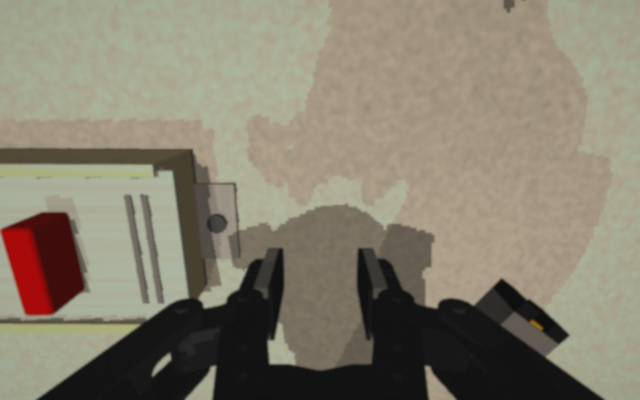

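```bash
python3 -c "
import cv2
im=cv2.imread('pics/w22.png')
cv2.imwrite('pics/w22d.png',cv2.resize(im[190:330,0:160],None,fx=4.2,fy=4.2,interpolation=cv2.INTER_CUBIC))
im=cv2.imread('pics/w6.png')
cv2.imwrite('pics/w6d.png',cv2.resize(im[190:330,460:620],None,fx=4.2,fy=4.2,interpolation=cv2.INTER_CUBIC))"
```

```text
(no output)
```

View pics/w22d.png

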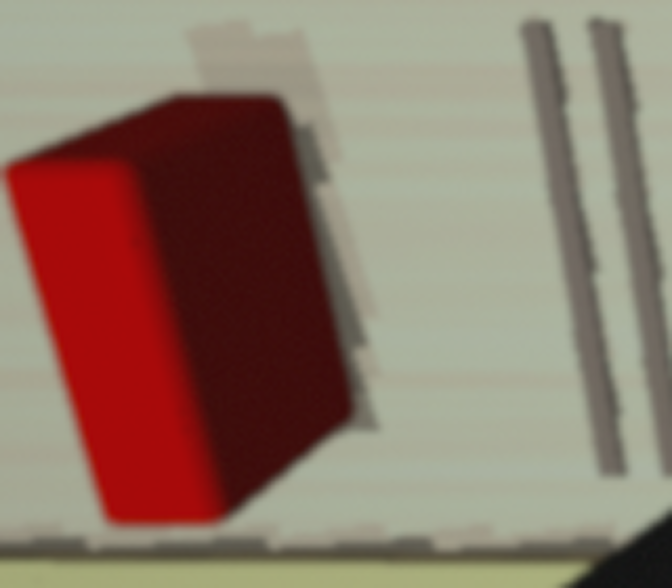

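View pics/w6d.png

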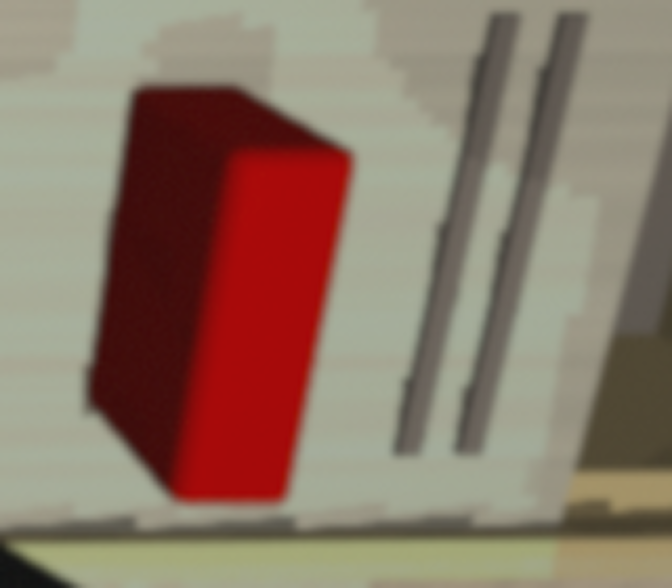

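Run:
```python
from h import *
a=np.radians(-5.25); X=np.array([np.cos(a),np.sin(a),0]);Y=np.array([-np.sin(a),np.cos(a),0])
cw=cam('wrist',np.load('T22.npy'))
f=lambda u,v,z:ray(cw,u/4.2,190+v/4.2,z)
for (b,t) in(((280,97),(130,165)),((352,412),(222,520))):
  B=f(*b,.046)
  for z in(.062,.064,.067,.070,.072):
    t_=f(*t,z); print(z,"dY %.4f dX %.4f"%((t_-B)@Y,(t_-B)@X), "len check")
# top width/length at z
for z in(.064,.07):
  print(z,"topw",(f(8,168,z)-f(130,165,z))@Y,"len",(f(130,165,z)-f(222,520,z))@X)
B1,B2=f(280,97,.046),f(352,412,.046);print("base len",(B1-B2)@X,"base Y",(B1+B2)@Y/2+.007)
e=ray(cw,183,250,.046);print("cover -y edge Y",e@Y, "unit -y Y", .0069-.060)
```

```text
0.062 dY 0.0052 dX -0.0023 len check
0.064 dY 0.0034 dX -0.0015 len check
0.067 dY 0.0006 dX -0.0003 len check
0.07 dY -0.0021 dX 0.0009 len check
0.072 dY -0.0040 dX 0.0017 len check
0.062 dY 0.0055 dX -0.0047 len check
0.064 dY 0.0036 dX -0.0032 len check
0.067 dY 0.0009 dX -0.0011 len check
0.07 dY -0.0019 dX 0.0011 len check
0.072 dY -0.0038 dX 0.0025 len check
0.064 topw 0.013153461231737096 len 0.04423979749429952
0.07 topw 0.012592637404576371 len 0.04235354625544683
base len 0.04250971042139238 base Y 0.003988707223446
cover -y edge Y -0.058790526248975274 unit -y Y -0.053099999999999994
```

Estimate is about 68 mm. I run the same measurement on w6, where the catch was surely up, as a control.

Run:
```python
from h import *
a=np.radians(-5.25); X=np.array([np.cos(a),np.sin(a),0]);Y=np.array([-np.sin(a),np.cos(a),0])
q=[-.474,-.525,-.474,.525]; T=np.eye(4);T[:3,:3]=R.from_quat([q[1],q[2],q[3],q[0]]).as_matrix();T[:3,3]=[.5584,.1014,.0341]
cw=cam('wrist',T)
f=lambda u,v,z:ray(cw,460+u/4.2,190+v/4.2,z)
for (b,t) in(((133,92),(235,152)),((92,400),(172,497))):
  B=f(*b,.046)
  for z in(.062,.064,.067,.070,.072):
    t_=f(*t,z); print(z,"dY %.4f dX %.4f"%((t_-B)@Y,(t_-B)@X))
for z in(.064,.07):
  print(z,"topw",(f(235,152,z)-f(350,155,z))@Y,"len",(f(235,152,z)-f(172,497,z))@X)
print("base len",(f(133,92,.046)-f(92,400,.046))@X)
```

```text
0.062 dY -0.0038 dX -0.0016
0.064 dY -0.0026 dX -0.0008
0.067 dY -0.0007 dX 0.0003
0.07 dY 0.0012 dX 0.0015
0.072 dY 0.0024 dX 0.0023
0.062 dY -0.0028 dX -0.0037
0.064 dY -0.0015 dX -0.0023
0.067 dY 0.0003 dX -0.0002
0.07 dY 0.0022 dX 0.0019
0.072 dY 0.0034 dX 0.0033
0.064 topw 0.012730353248751224 len 0.04404677975392442
0.07 topw 0.01220410868505059 len 0.0422259835873848
base len 0.04262893668918869
```

The control gives the same apparent height (67–68 mm), so the catch is fully up. I rise clear, take a last overview, and then hand in.

```bash
python3 -m inch '[[[-5,0,0],0,0.6],[[-10,0,0],0,0.6],[[-14,0,0],0,0.6],[[-14,0,0],0,0.6],[[-14,0,0],0,0.6]]'; python3 -c "
from h import *
im,cw=shot('top','t2.png')
s=status.observe();print(s['t'],s['force'],s['qvel'])"
```

```text
t: 32.6
position: [0.5315, -0.1798, 0.1706]
eef_rot: [0.478, 0.523, 0.476, -0.521]
force: [-0.7, -0.1, -0.5]
opening: 0.0344
32.65 [-0.3318 -0.1583 -0.607 ] [ 0.0014  0.0311  0.0096  0.0199  0.0016 -0.0014  0.0003]
```

View pics/t2.png

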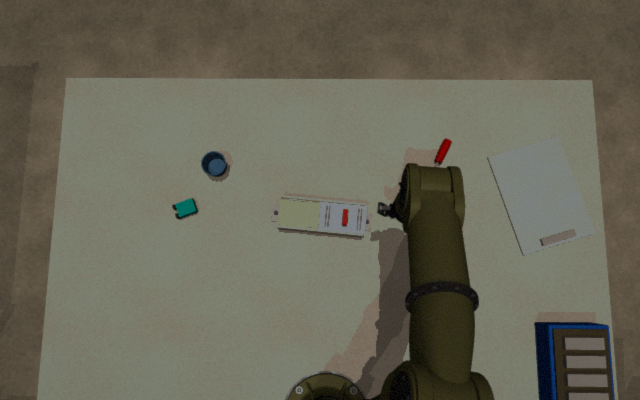

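The top view shows the cover shut with the catch at (345,217). The cup (215,163), teal block (185,208) and screwdriver (442,151) are where they were. The grey pack is hidden under the arm, but I never touched it. I hand in.

```bash
python3 -c "
from rig import order
print(order.finish_job())"
```

```text
the job is handed in; nothing more can be done
None
```

The job is handed in at about 32.7 s: the orange pack is in its cradle, the cover is shut, and by my last checks the catch is up and locked.

**What I did**
- I slid the cover to its open stop by gripping the red catch.
- I set the orange pack in the cradle with its slot over the yellow key.
- I held the catch about 5 mm down and slid the cover shut, 1 mm at a time near the end. It stopped at about −6.5 mm, with at most about 14 N felt at the wrist. I then eased the load off and let the catch go.

**What the last checks showed**
- **Pack:** after release it was within about 1 mm of the seat, with the slot over the key and lying flat in the image.
- **Cover:** its edge measured about −6 mm, which agrees with the stop I felt.
- **Catch:** the overhead measurement could not tell up from down. A side view gave about 68 mm, not the nominal 70 mm. The same measurement on an earlier picture with the catch certainly up gave the same value, so I judged it up.
- **Other objects:** the cup and screwdriver were where they started. The grey pack was hidden by the arm in the last overview. I had never touched it, and it was visible in the wrist view just before that.

**What disagreed:** my first grip on the catch closed on nothing. A touch test showed the real fingertips about 31 mm behind the stated TCP, and I allowed for that offset in every later grasp.

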